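# Sort the spilled sweets and refill the tilt-out bin

## Robot

A 6-joint arm with a two-finger parallel gripper is mounted at the origin on a cart in front of the work surface, level with it; the furniture and walls round the work are solid. World frame = base frame: x ahead of the robot, y to its left, z up, the work surface at z = 0. Lengths are in m, angles in rad, forces in N, time in s.
With the tool pointing down it reaches from about 0.35 to 0.775 m from the base axis. Payload 7.3 kg.
Tool frame: the origin (TCP) lies at the very end of the fingers, on their centre line; the grasp point (between the pads) lies 19 mm behind it; z points along the fingers, y is the line along which they close (so a half turn about z gives the same grasp; the last joint's range is limited). The gripper opens to 92 mm and grips with 3 to 60 N. Pads are 19 mm wide; open, the fingers measure 130 mm over their backs; the gripper's body (75 mm by 190 mm) begins 47 mm behind the grasp point.
Start: joints at [1.002, 0.342, 1.524, -0, 1.275, -0.146], TCP at [0.215, 0.479, 0.227] pointing down, gripper open.
Joint ranges: [-2.53, 2.53], [-0.77, 2.02], [0.04, 2.7], [-1, 4.14], [0.28, 2.66], [-3.11, 3.11]. Speed limits (rad/s): [2.57, 2.57, 3.14, 3.14, 3.14, 3.14].

## Interface

Orientations are given as [roll, pitch, yaw] about the fixed x, y, z axes, in that order (R = Rz(yaw) Ry(pitch) Rx(roll)).
In Python, from cell import robot, read_camera, get_calibration gives the robot as it stands. The module is installed in compiled form; this text tells all that it offers.
- The arm moves only by the tool send_rows, never from a script. Its argument "plan" is a list of rows, each a list of 2 entries, a list of its own where there are three numbers: the shift along the tool's x, y, z as a fraction of full scale, then the turn, a rotation vector about the tool's x, y, z as a fraction of full scale. A call has exactly 10 rows; each row shifts and turns the commanded pose from where the row before left it, along the tool's axes as they then stand; what a row does not reach is not made up. Full scale, the value 1, is 0.025 m for a shift and 90 degrees for a turn. A row lasts 1/8 s, in which the tool goes at most 62.5 mm and 10.7 degrees, less where a joint would pass 70% of its speed; a pose out of reach is approached as far as the arm can. A call with a number of a shift or a turn outside -1 to 1 is refused whole. A call with a gripper value outside its range is refused whole. "gripper" is the opening, from -1 (shut) to 1 (fully open), so that 0 is half open, set as the call begins (left out, the last holds). The fingers move at their own pace and stop on an object; "force" is the grip in N (left out, the last holds). Time passes only in rows, so rows that do not move let the fingers close, or fill a call up. It gives the time, the measured TCP pose, the force, the opening and the grip force at its end, in the units of the state.
- robot.observe(): the state, without advancing time (a new reading comes with each control period).
- read_camera(name): name is "scene" or "top"; returns (picture, depth): 420x560x3 uint8, blue, green, red; 420x560 float32, m along the optical axis (not along the pixel's ray), 0 where there is no reading.
- get_calibration(name): a dict with "intrinsics" (3x3 intrinsics, pixels), "rvec" (rotation vector, rad) and "tvec" (3), from world to camera coordinates, as OpenCV has them. Camera axes: x right, y down, z forward; pixel columns grow to the right and rows downward; lengths in m; the calibration is good to about 2 mm. A picture is of the moment at which its call begins. get_calibration takes no time and is no camera call.
- robot.hand_in(): hands the job in; it is judged then, once.
The state is a dict: "time": time; "qpos": joint angles; "qvel": joint speeds; "joint_efforts": joint torques, N m; "tool_pos": TCP position; "tool_rot": TCP orientation; "contact_force": force on the tool from outside, world axes, zero at the start; "torque": the same for the moment, N m; "opening": finger opening in m; "grip_force": force on a finger pad.
Only numpy, scipy, OpenCV 4.12 (cv2) and the standard library are available. Lean on these libraries where they do the work, as an engineer would, in place of code of your own. Each camera call takes 0.05 s, during which the arm holds its last target. There are 200 camera calls.

## Task

Clear up the wrapped sweets spilled on the packing bench: first put every red one in the metal scoop and every blue one in the blue dish. Then pull the red tilt-out bin open to its stop, carry the scoop over and pour the red sweets into the open bin, so that all the red ones are inside. Stand the empty scoop upright on the bench again and push the bin fully shut; leave the scissors and the ribbon spool alone.

Things in the scene. Friction and masses are not known exactly. Their poses are not given: they have to be found in the camera images.
- bin (a joint): tilt-out angle of the bin in the wooden case, rad: 0 = shut, 0.65 = at its stop, the top of its red front tilted out toward the robot. It turns about the bottom edge of the front (point bin_hinge) and stays at any angle by friction: 2 to 4 N at the handle moves it.
- bin_case: fixed wooden case, 125 deep (x), 250 wide (y), 200 mm high, its roof 10 mm thick; origin on the worktop under the middle of its front edge, x pointing away from the robot, y to the left.
- bin_hinge (a point): middle of the bin hinge line, 20 mm above the origin of bin_case. Its axes turn with the bin: y along the hinge, x into the bin, z up along the inner face of the front panel when shut. Panel: 236 wide, 172 high, 10 mm thick (x -10 to 0 mm). Behind it the white bin, inside 210 wide (y), 98 mm deep (x), back wall 110 mm high.
- bin_handle (a point): middle of the steel bar handle on the red front, a round bar 10 mm thick along y, 100 mm long over its posts; at [-52, 0, 150] mm in the bin_hinge axes, 42 mm from the face of the panel; turns with the bin (same axes as bin_hinge).
- bin_in (a point): point inside the bin at [50, 0, 50] mm in the bin_hinge axes, 44 mm above the bin floor; turns with the bin. At the stop the mouth is a gap about 100 mm deep between the panel's top edge (104 mm in front of the hinge, 157 mm above the worktop) and the front edge of the case roof (right above the hinge); its middle is 50 mm in front of the hinge line.
- scoop_grip (a point): grip point of the loose aluminium scoop (0.16 kg): on the upright red tab at its back, 12 mm thick (scoop x), 40 mm wide (y), top 92 mm above the scoop's underside; this point is 70 mm above the underside, 22 mm below the tab's top. Axes of the scoop: x from its open front to its back, y across, z up.
- scoop_in (a point): middle of the inner floor, 4 mm above the underside. Scoop 140 long, 85 mm wide, walls 36 mm high, inside 79 mm wide, the back wall 58 mm behind here; from 30 mm in front of here the floor rises as a 9 degree ramp to the open front. scoop_grip is at [67, 0, 66] mm from here. Sweets slide out when the front is tipped down 50 degrees or more.
- scoop_tip (a point): middle of the scoop's open front edge, where sweets slide out: at [-69, 0, 6] mm from scoop_in.
- dish_in (a point): middle of the inner floor of the blue square dish, 130 x 130 mm, 30 mm high, walls 4 mm, fixed to the worktop; axes: x, y along its sides, z up.
- spool: spool of red ribbon lying flat, about 72 mm across and 32 mm high with a loose ribbon end; leave alone.
- shears: red-handled scissors, 87 x 199 x 9 mm; leave alone.
- red1_mid (a point): centre of red wrapped sweet 1 (may be absent: None): a block 28 (x) x 20 (y) x 16 mm (z), with flat twisted paper ends, 37 mm long in all along x; the centre is 8 mm above the worktop as it lies; 15 g.
- red2_mid (a point): centre of red wrapped sweet 2 (may be absent: None): a block 28 (x) x 20 (y) x 16 mm (z), with flat twisted paper ends, 37 mm long in all along x; the centre is 8 mm above the worktop as it lies; 15 g.
- red3_mid (a point): centre of red wrapped sweet 3 (may be absent: None): a block 28 (x) x 20 (y) x 16 mm (z), with flat twisted paper ends, 37 mm long in all along x; the centre is 8 mm above the worktop as it lies; 15 g.
- red4_mid (a point): centre of red wrapped sweet 4 (may be absent: None): a block 28 (x) x 20 (y) x 16 mm (z), with flat twisted paper ends, 37 mm long in all along x; the centre is 8 mm above the worktop as it lies; 15 g.
- blue1_mid (a point): centre of blue wrapped sweet 1 (may be absent: None): a block 28 (x) x 20 (y) x 16 mm (z), with flat twisted paper ends, 37 mm long in all along x; the centre is 8 mm above the worktop as it lies; 15 g.
- blue2_mid (a point): centre of blue wrapped sweet 2 (may be absent: None): a block 28 (x) x 20 (y) x 16 mm (z), with flat twisted paper ends, 37 mm long in all along x; the centre is 8 mm above the worktop as it lies; 15 g.
- blue3_mid (a point): centre of blue wrapped sweet 3 (may be absent: None): a block 28 (x) x 20 (y) x 16 mm (z), with flat twisted paper ends, 37 mm long in all along x; the centre is 8 mm above the worktop as it lies; 15 g.
- scoop: the scoop itself: origin in the middle of its underside, axes as given for scoop_grip.

How it is judged:
By the outcome, as a careful person would: the job done as asked, in the order asked, and still so for the second after the job is handed in, with the robot touching nothing.
Of red1, red2, red3, red4 only 2 to 4 are there at a start; the rules pass over those that are not, and their reading is None.
Of blue1, blue2, blue3 only 2 to 3 are there at a start; the rules pass over those that are not, and their reading is None.
At some moment in a run one of red1, red2, red3, red4, blue1, blue2, blue3, scoop may be knocked a few centimetres aside while the robot is not near it.
It also fails if it takes over 210 s, if anything falls off the work surface, if the arm or the gripper's body presses on something with over 40 N, if the wrist force passes 120 N, or if a joint passes its speed limit or range.

## Working session

There is one attempt and no reset: what is moved stays moved. The work goes in short steps, Python scripts to look and compute and a tool call to move; the robot and the scene stay as the last step left them, time stands still between calls to the robot, and variables do not carry over. Pictures are saved under pics/ and viewed, at most 14 in all, crops included, and the job is handed in when it is done.

Besides the shell and the picture viewer there is one more tool, called as name(argument=value, ...), one argument or row to a line, values as JSON. send_rows: Moves the arm, as the interface text tells. Shift numbers are shares of 0.025 m and turn numbers shares of 90 degrees, none past 1 either way. Its arguments: {"type":"object","properties":{"plan":{"type":"array"},"gripper":{"type":"number"},"force":{"type":"number"}},"required":["plan"]}

```bash
mkdir -p pics; ls; cat > h.py <<'E'
import numpy as np, cv2
from scipy.spatial.transform import Rotation as R
from cell import robot, read_camera, get_calibration
def cal(n):
    c=get_calibration(n); K=np.array(c["intrinsics"],float); Rm=cv2.Rodrigues(np.array(c["rvec"],float))[0]; t=np.array(c["tvec"],float).ravel()
    return K,Rm,t
def world(n,depth):
    K,Rm,t=cal(n); v,u=np.mgrid[:depth.shape[0],:depth.shape[1]]
    p=np.stack([(u-K[0,2])/K[0,0]*depth,(v-K[1,2])/K[1,1]*depth,depth],-1)
    return (p-t)@Rm
def ray(n,uv,z):
    K,Rm,t=cal(n); d=np.linalg.inv(K)@np.array([uv[0],uv[1],1.]); d=Rm.T@d; o=-Rm.T@t
    return o+d*(z-o[2])/d[2]
E
python3 - <<'E'
from h import *
for n in("scene","top"):
    p,d=read_camera(n); cv2.imwrite(f"pics/{n}0.png",p); np.save(n+"0.npy",d)
    K,Rm,t=cal(n); print(n,K.tolist(),(-Rm.T@t).round(3))
s=robot.observe(); print(s)
E
```

```text
pics
scene [[438.40058576634686, 0.0, 273.0390063172755], [0.0, 438.40058576634686, 218.8541008822714], [0.0, 0.0, 1.0]] [-0.077 -0.536  1.015]
top [[437.10345365331693, 0.0, 276.0387395925398], [0.0, 437.10345365331693, 215.92105195615642], [0.0, 0.0, 1.0]] [ 0.394 -0.105  1.292]
{'time': 0.1, 'qpos': array([ 1.00199928e+00,  3.42646694e-01,  1.52490066e+00, -3.30883925e-05,
        1.27539173e+00, -1.45989507e-01]), 'qvel': array([-0.00030036, -0.00231149, -0.00259018,  0.00019645, -0.00049133,
       -0.00094233]), 'joint_efforts': array([ 3.23418108e-04, -4.32006276e+01, -2.44691116e+01,  7.17473100e-02,
        5.26838447e-02, -5.04129730e-05]), 'tool_pos': array([0.21521126, 0.47847574, 0.22612503]), 'tool_rot': array([-3.14025594e+00, -1.64561454e-04,  2.71879466e+00]), 'contact_force': array([ 0.97902496, -0.63223416, -0.46493238]), 'torque': array([-0.00820125, -0.00056446,  0.01407888]), 'grip_force': 0.0, 'opening': 0.09220300928683549}
```

View pics/top0.png

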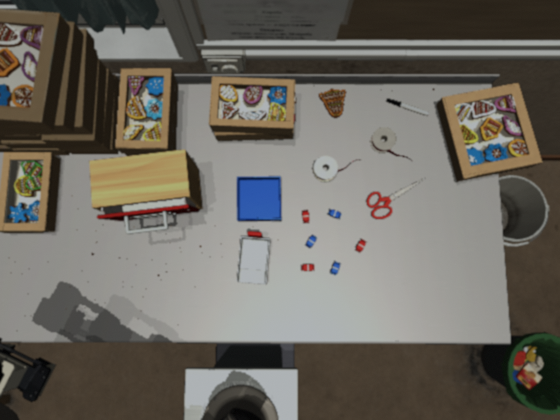

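View pics/scene0.png

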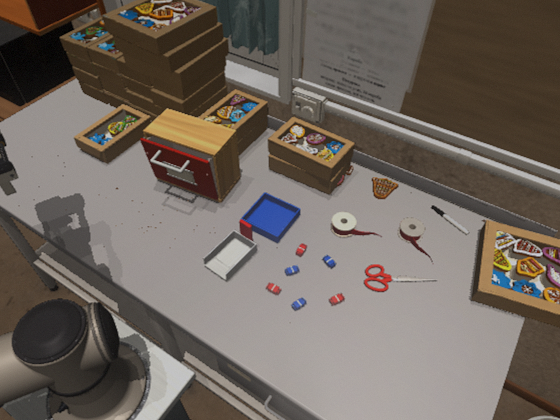

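The top view shows 3 reds near (306,216), (361,245), (307,267) and 3 blues near (334,214), (311,241), (335,268). The scoop is at (254,258) with its red tab at (255,234), the dish is at (259,199), and the bin case is at about (145,185).

```bash
cat >> h.py <<'E'
def sweets(p=None, z=0.012, box=(0.25,0.62,-0.36,0.3)):
    if p is None: p,_=read_camera("top")
    b,g,r=[p[...,i].astype(int) for i in range(3)]
    out=[]
    for nm,m in(("red",(r>110)&(r-g>70)&(r-b>60)),("blue",(b>90)&(b-r>60))):
        m=cv2.morphologyEx(m.astype(np.uint8),cv2.MORPH_CLOSE,np.ones((3,3),np.uint8))
        n,l,st,c=cv2.connectedComponentsWithStats(m)
        for i in range(1,n):
            if st[i,4]<15: continue
            v,u=np.nonzero(l==i); w=ray("top",c[i],z)
            if not(box[0]<w[0]<box[1] and box[2]<w[1]<box[3]): continue
            P=np.array([ray("top",(a,b_),z)[:2] for a,b_ in zip(u,v)])
            rc=cv2.minAreaRect((P*1000).astype(np.float32)); bx=cv2.boxPoints(rc); e=[bx[1]-bx[0],bx[2]-bx[1]]; e=max(e,key=np.linalg.norm)
            # long axis from PCA
            ev=np.linalg.eigh(np.cov(P.T))[1][:,1] if len(P)>3 else np.array([1,0])
            out.append((nm,st[i,4],w[:2].round(4).tolist(),np.round(np.array(rc[1]),0).tolist(),round(np.degrees(np.arctan2(e[1],e[0]))%180,0),round(np.degrees(np.arctan2(ev[1],ev[0]))%180,0)))
    return out
E
python3 - <<'E'
from h import *
p=cv2.imread("pics/top0.png"); d=np.load("top0.npy")
for s in sweets(p): print(s)
W=world("top",d)
def rect(m,name):
    m=cv2.morphologyEx(m.astype(np.uint8),cv2.MORPH_OPEN,np.ones((3,3),np.uint8))
    n,l,st,c=cv2.connectedComponentsWithStats(m); i=1+np.argmax(st[1:,4]); P=W[l==i]
    rc=cv2.minAreaRect((P[:,:2]*1000).astype(np.float32)); print(name,st[i],cv2.boxPoints(rc).round(0).tolist(),np.round(rc[0],1),np.round(rc[1],1),'z',np.percentile(P[:,2],[5,50,95]).round(3))
sub=np.zeros(d.shape,bool); sub[150:215,80:205]=1
rect(sub&(W[...,2]>.18)&(W[...,2]<.23),"roof")
sub[:]=0; sub[225:295,225:280]=1
rect(sub&(W[...,2]>.022)&(W[...,2]<.05),"scooprim")
rect(sub&(W[...,2]>.003)&(W[...,2]<.12),"scoop")
rect(sub&(W[...,2]>.075)&(W[...,2]<.12),"tab")
sub[:]=0; sub[165:228,225:290]=1
rect(sub&(W[...,2]>.02)&(W[...,2]<.04),"dish")
sub[:]=0; sub[200:240,100:205]=1
rect(sub&(W[...,2]>.12)&(W[...,2]<.20),"handle+panel")
print('table z',np.median(W[300:330,300:400,2]))
E
python3 -c "
import cv2;a=cv2.imread('pics/top0.png')
cv2.imwrite('pics/c1.png',cv2.resize(a[145:290,80:280],None,fx=4,fy=4,interpolation=2))"
```

```text
('red', np.int32(217), [0.6008, 0.2958], [7.0, 265.0], np.float32(97.0), np.float64(97.0))
('red', np.int32(50), [0.5865, -0.1856], [15.0, 30.0], np.float32(180.0), np.float64(4.0))
('red', np.int32(46), [0.5347, -0.0346], [9.0, 35.0], np.float32(90.0), np.float64(86.0))
('red', np.int32(54), [0.5001, -0.3455], [16.0, 31.0], np.float32(152.0), np.float64(151.0))
('red', np.int32(55), [0.4367, -0.19], [15.0, 32.0], np.float32(98.0), np.float64(93.0))
('blue', np.int32(57), [0.5944, -0.2713], [32.0, 16.0], np.float32(68.0), np.float64(69.0))
('blue', np.int32(56), [0.5133, -0.2012], [17.0, 31.0], np.float32(143.0), np.float64(147.0))
('blue', np.int32(62), [0.4343, -0.2701], [17.0, 32.0], np.float32(157.0), np.float64(158.0))
roof [  90  150  101   58 4690] [[580.0, 369.0], [610.0, 120.0], [736.0, 135.0], [705.0, 385.0]] [657.7 252.2] [126.3 251.3] z [0.196 0.2   0.203]Traceback (most recent call last):
  File "<stdin>", line 12, in <module>
  File "<stdin>", line 7, in rect
    return _wrapfunc(a, 'argmax', axis=axis, out=out, **kwds)
    return bound(*args, **kwds)
ValueError: attempt to get argmax of an empty sequence
```

View pics/c1.png

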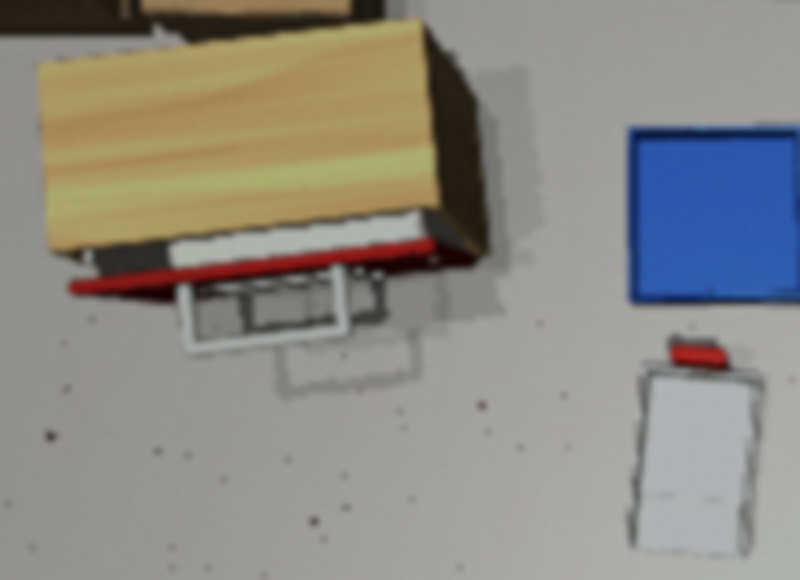

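The bin is already slightly open, with a gap behind the red panel. The tab is at crop (698,356), and the scoop's front edge is at crop (632–748, 550). Next I'll cast the scoop and dish corners.

```bash
cat >> h.py <<'E'
def go(tx,ty,tz,yawdeg,cur=None):
    """shift in tool axes (m) & turn deg about tool z, to vertical tool pose with tool-y at angle 'yawdeg' (closing dir, world, mod 180)"""
    s=robot.observe(); Rm=R.from_euler('xyz',s["tool_rot"]).as_matrix(); p=s["tool_pos"]
    cl=np.degrees(np.arctan2(Rm[1,1],Rm[0,1])); dl=(yawdeg-cl+90)%180-90
    return np.r_[(Rm.T@(np.array([tx,ty,tz])-p))/0.025].round(2), "turn z frac",round(-dl/90,3),'close',round(cl,1)
E
python3 - <<'E'
from h import *
c=[(80+a/4,145+b/4) for a,b in((632,548),(748,555),(645,368),(760,375))]
for q in c: print("scoop rim",ray("top",q,.036)[:2].round(4))
print("tab",ray("top",(254.5,234),.092)[:2].round(4))
p=cv2.imread("pics/top0.png").astype(int); m=((p[...,0]>90)&(p[...,0]-p[...,2]>60)).astype(np.uint8)
m[:, :225]=0;m[:,290:]=0
P=np.array([ray("top",(u,v),.02)[:2]*1000 for v,u in np.argwhere(m)],np.float32); print("dish",cv2.minAreaRect(P))
d=np.load("top0.npy");W=world("top",d)
print("scoop depth col", W[230:290:4,255,:].round(3).tolist())
print(go(0.40,-0.2,0.15,0))
E
```

```text
scoop rim [0.3931 0.0091]
scoop rim [ 0.3884 -0.0734]
scoop rim [0.5215 0.0016]
scoop rim [ 0.5166 -0.0813]
tab [ 0.5242 -0.0396]
dish ((781.4876708984375, -51.9228515625), (133.1239471435547, 415.4724426269531), 87.65819549560547)
scoop depth col [[0.546, -0.036, -0.001], [0.525, -0.041, 0.089], [0.519, -0.038, 0.03], [0.51, -0.036, 0.004], [0.498, -0.037, 0.005], [0.487, -0.037, 0.001], [0.475, -0.037, 0.002], [0.463, -0.037, 0.003], [0.451, -0.037, 0.0], [0.44, -0.037, 0.004], [0.428, -0.037, 0.003], [0.416, -0.037, 0.004], [0.405, -0.038, 0.009], [0.393, -0.038, 0.009], [0.382, -0.037, 0.0]]
(array([-17.88, -21.71,   3.07]), 'turn z frac', np.float64(0.731), 'close', np.float64(65.8))
```

send_rows(
  plan=[
    [[0,0,0],[0,0,0.0914]],
    [[0,0,0],[0,0,0.0914]],
    [[0,0,0],[0,0,0.0914]],
    [[0,0,0],[0,0,0.0914]],
    [[0,0,0],[0,0,0.0914]],
    [[0,0,0],[0,0,0.0914]],
    [[0,0,0],[0,0,0.0914]],
    [[0,0,0],[0,0,0.0914]],
    [[0,1,0],[0,0,0]],
    [[0,1,0],[0,0,0]],
  ],
  gripper=0.1,
  force=15,
)

```text
time: 1.35
tool_pos: [0.2656, 0.4787, 0.2264]
tool_rot: [-3.141, 0.001, 1.571]
contact_force: [-0.0, 0.8, 0.3]
opening: 0.0508
grip_force: 0.0
```

send_rows(
  plan=[
    [[-1,0.687,0],[0,0,0]],
    [[-1,0.687,0],[0,0,0]],
    [[-1,0.687,0],[0,0,0]],
    [[-1,0.687,0],[0,0,0]],
    [[-1,0.687,0],[0,0,0]],
    [[-1,0.687,0],[0,0,0]],
    [[-1,0.687,0],[0,0,0]],
    [[-1,0.687,0],[0,0,0]],
    [[-1,0.687,0],[0,0,0]],
    [[-1,0.687,0],[0,0,0]],
  ],
)

```text
time: 2.6
tool_pos: [0.4373, 0.2277, 0.2264]
tool_rot: [-3.141, 0.0, 1.57]
contact_force: [-0.1, 0.3, -0.4]
opening: 0.0504
grip_force: 0.0
```

send_rows(
  plan=[
    [[-1,0,0.3],[0,0,0]],
    [[-1,0,0.3],[0,0,0]],
    [[-1,0,0.3],[0,0,0]],
    [[-1,0,0.3],[0,0,0]],
    [[-1,0,0.3],[0,0,0]],
    [[-1,0,0.3],[0,0,0]],
    [[-1,0,0.3],[0,0,0]],
    [[-1,0,0.3],[0,0,0]],
    [[-1,0,0.3],[0,0,0]],
    [[-1,0,0.3],[0,0,0]],
  ],
)

```text
time: 3.85
tool_pos: [0.4366, -0.0221, 0.1512]
tool_rot: [-3.141, -0.0, 1.57]
contact_force: [-0.2, 0.1, -0.5]
opening: 0.0503
grip_force: 0.0
```

send_rows(
  plan=[
    [[-0.963,0,0],[0,0,0]],
    [[-0.963,0,0],[0,0,0]],
    [[-0.963,0,0],[0,0,0]],
    [[-0.963,0,0],[0,0,0]],
    [[-0.963,0,0],[0,0,0]],
    [[-0.963,0,0],[0,0,0]],
    [[-0.963,0,0],[0,0,0]],
    [[0,0,0],[0,0,0]],
    [[0,0,0],[0,0,0]],
    [[0,0,0],[0,0,0]],
  ],
)

```text
time: 5.1
tool_pos: [0.4367, -0.189, 0.1516]
tool_rot: [-3.141, -0.0, 1.571]
contact_force: [0.3, 0.1, 0.8]
opening: 0.0503
grip_force: 0.0
```

```bash
python3 - <<'E'
from h import *
print(go(0.4367,-0.19,0.003,4)); s=robot.observe(); print(s["tool_pos"],s["tool_rot"],s["qpos"],s["opening"])
print("dish",[ray("top",q,.03)[:2].round(3).tolist() for q in((237,177),(281,177),(237,220.5),(281,220.5))])
E
```

```text
(array([-0.04,  0.  ,  5.94]), 'turn z frac', np.float64(-0.044), 'close', np.float64(0.0))
[ 0.43669529 -0.18898535  0.15162368] [-3.14132538e+00 -4.65847001e-04  1.57113219e+00] [-5.69853118e-01  3.32981163e-01  1.76640115e+00  2.86974376e-04
  1.04268681e+00 -5.70333708e-01] 0.050325525814745975
dish [[0.7, 0.017], [0.701, -0.113], [0.57, 0.015], [0.571, -0.113]]
```

send_rows(
  plan=[
    [[-0.04,0,0.74],[0,0,-0.044]],
    [[0,0,0.74],[0,0,0]],
    [[0,0,0.74],[0,0,0]],
    [[0,0,0.74],[0,0,0]],
    [[0,0,0.74],[0,0,0]],
    [[0,0,0.74],[0,0,0]],
    [[0,0,0.74],[0,0,0]],
    [[0,0,0.74],[0,0,0]],
    [[0,0,0],[0,0,0]],
    [[0,0,0],[0,0,0]],
  ],
)

```text
time: 6.35
tool_pos: [0.4372, -0.1907, 0.0043]
tool_rot: [3.141, 0.0, 1.64]
contact_force: [0.4, -0.3, -0.6]
opening: 0.0504
grip_force: 0.0
```

send_rows(
  plan=[
    [[0,0,0],[0,0,0]],
    [[0,0,0],[0,0,0]],
    [[0,0,0],[0,0,0]],
    [[0,0,0],[0,0,0]],
    [[0,0,0],[0,0,0]],
    [[0,0,-0.64],[0,0,0]],
    [[0,0,-0.64],[0,0,0]],
    [[0,0,-0.64],[0,0,0]],
    [[0,0,-0.64],[0,0,0]],
    [[0,0,-0.64],[0,0,0]],
  ],
  gripper=-1,
)

```text
time: 7.6
tool_pos: [0.4366, -0.1908, 0.0841]
tool_rot: [-3.141, -0.0, 1.639]
contact_force: [-0.1, -0.7, -0.2]
opening: 0.0195
grip_force: 15.0
```

```bash
cat >> h.py <<'E'
def segs(wps,start=None):
    """wps: (x,y,z,c). per waypoint: turn first, then shift in new tool axes. prints units"""
    if start is None:
        s=robot.observe(); Rm=R.from_euler('xyz',s["tool_rot"]).as_matrix(); p=s["tool_pos"]; c=np.degrees(np.arctan2(Rm[1,1],Rm[0,1]))
    else: p=np.array(start[:3]); c=start[3]
    print('start',p.round(4),round(c,1))
    for w in wps:
        dl=(w[3]-c+90)%180-90; c=c+dl; a=np.radians(c)
        d=(np.array(w[:3])-p)/.025; sh=[-np.sin(a)*d[0]+np.cos(a)*d[1],np.cos(a)*d[0]+np.sin(a)*d[1],-d[2]]
        print(w,'turn',round(-dl/90,3),'c',round(c,1),'shift',np.round(sh,2)); p=np.array(w[:3])
SI=np.array([.457,-.036]); SY=np.radians(-3.6)
def sc(x,y): return SI+np.array([np.cos(SY)*x-np.sin(SY)*y,np.sin(SY)*x+np.cos(SY)*y])
E
python3 - <<'E'
from h import *
print(robot.observe()["opening"])
for s in sweets(): print(s)
a,b,c_=sc(.015,.024),sc(.015,0),sc(.015,-.024)
segs([(*a,.083,86),(*a,.043,86),(*a,.083,86),
 (.5865,-.1856,.083,92),(.5865,-.1856,.003,92),(.5865,-.1856,.083,86),(*b,.083,86),(*b,.083,86),
 (.5001,-.3455,.083,62),(.5001,-.3455,.003,62),(.5001,-.3455,.083,86),(*c_,.083,86)])
E
```

```text
0.019521477075763516
('red', np.int32(245), [0.6005, 0.2971], [8.0, 265.0], np.float32(97.0), np.float64(97.0))
('red', np.int32(56), [0.5863, -0.1852], [15.0, 30.0], np.float32(180.0), np.float64(5.0))
('red', np.int32(53), [0.5348, -0.033], [12.0, 35.0], np.float32(90.0), np.float64(86.0))
('red', np.int32(60), [0.5002, -0.3458], [18.0, 31.0], np.float32(145.0), np.float64(154.0))
('blue', np.int32(59), [0.5944, -0.2718], [34.0, 17.0], np.float32(71.0), np.float64(71.0))
start [ 0.4376 -0.1914  0.0859] 3.9
(np.float64(0.47347737339512763), np.float64(-0.012989216310661179), 0.083, 86) turn -0.912 c 86.0 shift [-0.93  7.22  0.11]
(np.float64(0.47347737339512763), np.float64(-0.012989216310661179), 0.043, 86) turn 0.0 c 86.0 shift [0.  0.  1.6]
(np.float64(0.47347737339512763), np.float64(-0.012989216310661179), 0.083, 86) turn -0.0 c 86.0 shift [ 0.   0.  -1.6]
(0.5865, -0.1856, 0.083, 92) turn -0.067 c 92.0 shift [-4.28 -7.06 -0.  ]
(0.5865, -0.1856, 0.003, 92) turn -0.0 c 92.0 shift [-0.   0.   3.2]
(0.5865, -0.1856, 0.083, 86) turn 0.067 c 86.0 shift [ 0.   0.  -3.2]
(np.float64(0.4719704009264241), np.float64(-0.036941857792939695), 0.083, 86) turn -0.0 c 86.0 shift [ 4.98  5.61 -0.  ]
(np.float64(0.4719704009264241), np.float64(-0.036941857792939695), 0.083, 86) turn -0.0 c 86.0 shift [ 0.  0. -0.]
(0.5001, -0.3455, 0.083, 62) turn 0.267 c 62.0 shift [ -6.79 -10.37  -0.  ]
(0.5001, -0.3455, 0.003, 62) turn -0.0 c 62.0 shift [0.  0.  3.2]
(0.5001, -0.3455, 0.083, 86) turn -0.267 c 86.0 shift [ 0.   0.  -3.2]
(np.float64(0.47046342845772054), np.float64(-0.060894499275218214), 0.083, 86) turn -0.0 c 86.0 shift [ 1.98 11.27 -0.  ]
```

send_rows(
  plan=[
    [[0,0,-0.2],[0,0,-0.114]],
    [[0,0,-0.2],[0,0,-0.114]],
    [[0,0,-0.2],[0,0,-0.114]],
    [[0,0,-0.2],[0,0,-0.114]],
    [[0,0,-0.2],[0,0,-0.114]],
    [[0,0,-0.2],[0,0,-0.114]],
    [[0,0,-0.2],[0,0,-0.114]],
    [[0,0,-0.2],[0,0,-0.114]],
    [[-0.465,0.7,0],[0,0,0]],
    [[-0.465,0.7,0],[0,0,0]],
  ],
)

```text
time: 8.9
tool_pos: [0.4625, -0.1573, 0.1233]
tool_rot: [3.141, -0.0, 3.071]
contact_force: [0.0, -0.6, 0.1]
opening: 0.0198
grip_force: 15.0
```

send_rows(
  plan=[
    [[0,0.97,0],[0,0,0]],
    [[0,0.97,0],[0,0,0]],
    [[0,0.97,0],[0,0,0]],
    [[0,0.97,0],[0,0,0]],
    [[0,0.97,0],[0,0,0]],
    [[0,0.97,0],[0,0,0]],
    [[0,0,0.8],[0,0,0]],
    [[0,0,0.8],[0,0,0]],
    [[0,0,0.8],[0,0,0]],
    [[0,0,0.8],[0,0,0]],
  ],
)

```text
time: 10.15
tool_pos: [0.4723, -0.0123, 0.0427]
tool_rot: [3.141, -0.0, 3.072]
contact_force: [0.6, -0.0, -0.6]
opening: 0.0199
grip_force: 15.0
```

send_rows(
  plan=[
    [[0,0,0],[0,0,0]],
    [[0,0,0],[0,0,0]],
    [[0,0,0],[0,0,0]],
    [[0,0,-0.8],[0,0,-0.067]],
    [[0,0,-0.8],[0,0,0]],
    [[0,0,-0.8],[0,0,0]],
    [[0,0,-0.8],[0,0,0]],
    [[-0.535,-0.8825,0],[0,0,0]],
    [[-0.535,-0.8825,0],[0,0,0]],
    [[-0.535,-0.8825,0],[0,0,0]],
  ],
  gripper=-0.22,
)

```text
time: 11.4
tool_pos: [0.5157, -0.0778, 0.1246]
tool_rot: [-3.141, 0.002, -3.106]
contact_force: [-0.6, -0.9, 0.7]
opening: 0.036
grip_force: 0.0
```

send_rows(
  plan=[
    [[-0.535,-0.8825,0],[0,0,0]],
    [[-0.535,-0.8825,0],[0,0,0]],
    [[-0.535,-0.8825,0],[0,0,0]],
    [[-0.535,-0.8825,0],[0,0,0]],
    [[-0.535,-0.8825,0],[0,0,0]],
    [[0,0,0.96],[0,0,0]],
    [[0,0,0.96],[0,0,0]],
    [[0,0,0.96],[0,0,0]],
    [[0,0,0.96],[0,0,0]],
    [[0,0,0.96],[0,0,0]],
  ],
  gripper=0.1,
)

```text
time: 12.65
tool_pos: [0.5861, -0.1851, 0.0037]
tool_rot: [-3.141, 0.001, -3.106]
contact_force: [-0.5, 0.0, -0.8]
opening: 0.0503
grip_force: 0.0
```

send_rows(
  plan=[
    [[0,0,0],[0,0,0]],
    [[0,0,0],[0,0,0]],
    [[0,0,0],[0,0,0]],
    [[0,0,0],[0,0,0]],
    [[0,0,-0.8],[0,0,0.067]],
    [[0,0,-0.8],[0,0,0]],
    [[0,0,-0.8],[0,0,0]],
    [[0,0,-0.8],[0,0,0]],
    [[0,0,-0.8],[0,0,0]],
    [[0,0,-0.8],[0,0,0]],
  ],
  gripper=-1,
)

```text
time: 13.9
tool_pos: [0.5857, -0.185, 0.1248]
tool_rot: [-3.141, 0.001, 3.072]
contact_force: [-0.4, -0.3, 0.6]
opening: 0.0199
grip_force: 15.0
```

```bash
python3 - <<'E'
from h import *
p,d=read_camera("top"); 
for s in sweets(p): print(s)
cv2.imwrite("pics/t2.png",cv2.resize(p[160:300,220:400],None,fx=4,fy=4,interpolation=2))
E
```

```text
('red', np.int32(250), [0.6006, 0.2976], [8.0, 265.0], np.float32(97.0), np.float64(97.0))
('red', np.int32(20), [0.536, -0.0279], [6.0, 24.0], np.float32(90.0), np.float64(80.0))
('red', np.int32(60), [0.5002, -0.3458], [18.0, 31.0], np.float32(145.0), np.float64(154.0))
('red', np.int32(29), [0.4691, -0.0118], [13.0, 24.0], np.float32(171.0), np.float64(170.0))
('blue', np.int32(64), [0.4346, -0.2702], [18.0, 32.0], np.float32(161.0), np.float64(157.0))
```

View pics/t2.png

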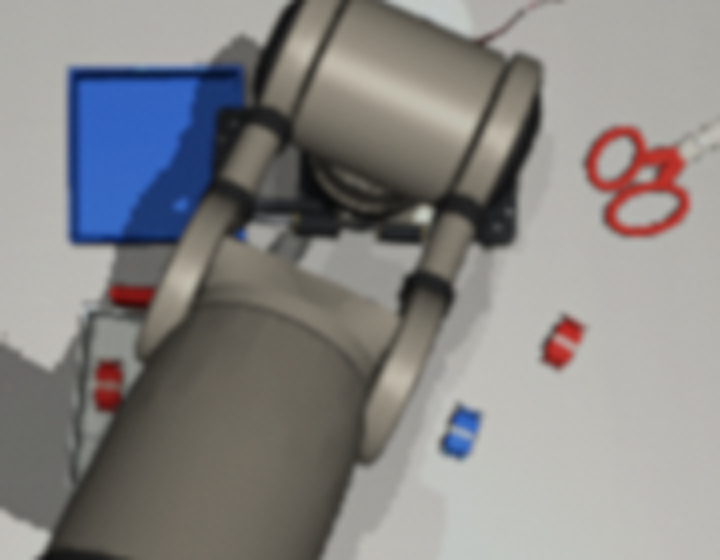

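The first red lies in the scoop at crop (108,385) and the second is in the gripper. I'll continue with the third.

send_rows(
  plan=[
    [[0.83,0.935,0],[0,0,0]],
    [[0.83,0.935,0],[0,0,0]],
    [[0.83,0.935,0],[0,0,0]],
    [[0.83,0.935,0],[0,0,0]],
    [[0.83,0.935,0],[0,0,0]],
    [[0.83,0.935,0],[0,0,0]],
    [[0,0,0.8],[0,0,0]],
    [[0,0,0.8],[0,0,0]],
    [[0,0,0.8],[0,0,0]],
    [[0,0,0.8],[0,0,0]],
  ],
)

```text
time: 15.2
tool_pos: [0.4714, -0.0364, 0.0432]
tool_rot: [-3.142, 0.001, 3.072]
contact_force: [0.2, -0.1, 0.1]
opening: 0.0197
grip_force: 15.0
```

send_rows(
  plan=[
    [[0,0,0],[0,0,0]],
    [[0,0,0],[0,0,0]],
    [[0,0,0],[0,0,0]],
    [[0,0,-0.8],[0,0,0]],
    [[0,0,-0.8],[0,0,0.089]],
    [[0,0,-0.8],[0,0,0.089]],
    [[0,0,-0.8],[0,0,0.089]],
    [[-0.617,-0.943,0],[0,0,0]],
    [[-0.617,-0.943,0],[0,0,0]],
    [[-0.617,-0.943,0],[0,0,0]],
  ],
  gripper=-0.22,
)

```text
time: 16.45
tool_pos: [0.4792, -0.1215, 0.1246]
tool_rot: [3.141, 0.002, 2.653]
contact_force: [0.0, 0.7, 0.5]
opening: 0.0358
grip_force: 0.0
```

send_rows(
  plan=[
    [[-0.617,-0.943,0],[0,0,0]],
    [[-0.617,-0.943,0],[0,0,0]],
    [[-0.617,-0.943,0],[0,0,0]],
    [[-0.617,-0.943,0],[0,0,0]],
    [[-0.617,-0.943,0],[0,0,0]],
    [[-0.617,-0.943,0],[0,0,0]],
    [[-0.617,-0.943,0],[0,0,0]],
    [[-0.617,-0.943,0],[0,0,0]],
    [[0,0,0.9],[0,0,0]],
    [[0,0,0.9],[0,0,0]],
  ],
  gripper=0.1,
)

```text
time: 17.7
tool_pos: [0.4994, -0.3457, 0.079]
tool_rot: [-3.141, 0.002, 2.652]
contact_force: [-1.0, -0.2, -0.6]
opening: 0.0508
grip_force: 0.0
```

```bash
python3 - <<'E'
from h import *
p,d=read_camera("top"); 
for s in sweets(p): print(s)
p,d=read_camera("scene");cv2.imwrite("pics/s2.png",p[180:340,150:400])
s=robot.observe();print(s["tool_pos"])
E
```

```text
('red', np.int32(255), [0.6004, 0.2982], [9.0, 265.0], np.float32(97.0), np.float64(97.0))
('red', np.int32(53), [0.5348, -0.033], [12.0, 35.0], np.float32(90.0), np.float64(86.0))
('red', np.int32(75), [0.4689, -0.0242], [26.0, 35.0], np.float32(90.0), np.float64(100.0))
('blue', np.int32(15), [0.5986, -0.2634], [8.0, 13.0], np.float32(135.0), np.float64(152.0))
('blue', np.int32(16), [0.5923, -0.2804], [9.0, 12.0], np.float32(179.0), np.float64(159.0))
('blue', np.int32(39), [0.5134, -0.2003], [15.0, 27.0], np.float32(149.0), np.float64(145.0))
[ 0.49805602 -0.34418138  0.07688652]
```

View pics/s2.png

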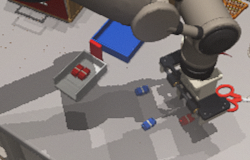

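Two reds are side by side in the scoop at crop (82,72), and the gripper is above the third.

send_rows(
  plan=[
    [[0,0,0.75],[0,0,0]],
    [[0,0,0.75],[0,0,0]],
    [[0,0,0.75],[0,0,0]],
    [[0,0,0.75],[0,0,0]],
    [[0,0,0],[0,0,0]],
    [[0,0,0],[0,0,0]],
    [[0,0,0],[0,0,0]],
    [[0,0,0],[0,0,0]],
    [[0,0,0],[0,0,0]],
    [[0,0,0],[0,0,0]],
  ],
)

```text
time: 19.05
tool_pos: [0.4993, -0.3451, 0.0038]
tool_rot: [3.142, 0.0, 2.653]
contact_force: [0.3, -0.2, 0.2]
opening: 0.0504
grip_force: 0.0
```

send_rows(
  plan=[
    [[0,0,0],[0,0,0]],
    [[0,0,0],[0,0,0]],
    [[0,0,0],[0,0,0]],
    [[0,0,0],[0,0,0]],
    [[0,0,-0.8],[0,0,0]],
    [[0,0,-0.8],[0,0,0]],
    [[0,0,-0.8],[0,0,-0.067]],
    [[0,0,-0.8],[0,0,-0.067]],
    [[0,0,-0.8],[0,0,-0.067]],
    [[0,0,-0.8],[0,0,-0.066]],
  ],
  gripper=-1,
)

```text
time: 20.3
tool_pos: [0.4992, -0.3449, 0.1243]
tool_rot: [3.141, -0.0, 3.075]
contact_force: [0.2, -0.8, -0.3]
opening: 0.0196
grip_force: 15.0
```

send_rows(
  plan=[
    [[0.165,0.939,0],[0,0,0]],
    [[0.165,0.939,0],[0,0,0]],
    [[0.165,0.939,0],[0,0,0]],
    [[0.165,0.939,0],[0,0,0]],
    [[0.165,0.939,0],[0,0,0]],
    [[0.165,0.939,0],[0,0,0]],
    [[0.165,0.939,0],[0,0,0]],
    [[0.165,0.939,0],[0,0,0]],
    [[0.165,0.939,0],[0,0,0]],
    [[0.165,0.939,0],[0,0,0]],
  ],
)

```text
time: 21.55
tool_pos: [0.4742, -0.1066, 0.1238]
tool_rot: [3.142, 0.0, 3.072]
contact_force: [0.1, 0.4, 0.1]
opening: 0.0201
grip_force: 15.0
```

```bash
python3 - <<'E'
from h import *
p,d=read_camera("top"); 
for s in sweets(p): print(s)
print(robot.observe()["opening"])
c_=sc(.015,-.024)
D=np.array([.636,-.048])
segs([(*c_,.1236,86),(*c_,.0436,86),(*c_,.1236,86),
 (.5133,-.2012,.1236,55),(.5133,-.2012,.0036,55),(.5133,-.2012,.1236,55),(.611,-.023,.1236,70),(.611,-.023,.045,70),(.611,-.023,.1,69),
 (.4343,-.2701,.1,68),(.4343,-.2701,.0036,68),(.4343,-.2701,.1,68),(.611,-.073,.1,68),(.611,-.073,.045,68),(.611,-.073,.1,68),
 (.5944,-.2715,.1,159),(.5944,-.2715,.0036,159),(.5944,-.2715,.1,159),(.661,-.048,.1,159),(.661,-.048,.045,159)])
E
```

```text
('red', np.int32(237), [0.6006, 0.2965], [8.0, 265.0], np.float32(97.0), np.float64(97.0))
('blue', np.int32(58), [0.5945, -0.2715], [33.0, 17.0], np.float32(71.0), np.float64(71.0))
('blue', np.int32(64), [0.4346, -0.2702], [18.0, 32.0], np.float32(161.0), np.float64(157.0))
0.019917692354019165
start [ 0.4734 -0.1042  0.1237] 86.1
(np.float64(0.47046342845772054), np.float64(-0.060894499275218214), 0.1236, 86) turn 0.001 c 86.0 shift [0.24 1.72 0.  ]
(np.float64(0.47046342845772054), np.float64(-0.060894499275218214), 0.0436, 86) turn -0.0 c 86.0 shift [0.  0.  3.2]
(np.float64(0.47046342845772054), np.float64(-0.060894499275218214), 0.1236, 86) turn -0.0 c 86.0 shift [ 0.   0.  -3.2]
(0.5133, -0.2012, 0.1236, 55) turn 0.344 c 55.0 shift [-4.62 -3.61 -0.  ]
(0.5133, -0.2012, 0.0036, 55) turn -0.0 c 55.0 shift [0.  0.  4.8]
(0.5133, -0.2012, 0.1236, 55) turn -0.0 c 55.0 shift [ 0.   0.  -4.8]
(0.611, -0.023, 0.1236, 70) turn -0.167 c 70.0 shift [-1.23  8.03 -0.  ]
(0.611, -0.023, 0.045, 70) turn -0.0 c 70.0 shift [0.   0.   3.14]
(0.611, -0.023, 0.1, 69) turn 0.011 c 69.0 shift [ 0.   0.  -2.2]
(0.4343, -0.2701, 0.1, 68) turn 0.011 c 68.0 shift [  2.85 -11.81  -0.  ]
(0.4343, -0.2701, 0.0036, 68) turn -0.0 c 68.0 shift [0.   0.   3.86]
(0.4343, -0.2701, 0.1, 68) turn -0.0 c 68.0 shift [ 0.    0.   -3.86]
(0.611, -0.073, 0.1, 68) turn -0.0 c 68.0 shift [-3.6   9.96 -0.  ]
(0.611, -0.073, 0.045, 68) turn -0.0 c 68.0 shift [0.  0.  2.2]
(0.611, -0.073, 0.1, 68) turn -0.0 c 68.0 shift [ 0.   0.  -2.2]
(0.5944, -0.2715, 0.1, 159) turn 0.989 c -21.0 shift [-7.65  2.23 -0.  ]
(0.5944, -0.2715, 0.0036, 159) turn -0.0 c -21.0 shift [0.   0.   3.86]
(0.5944, -0.2715, 0.1, 159) turn -0.0 c -21.0 shift [ 0.    0.   -3.86]
(0.661, -0.048, 0.1, 159) turn -0.0 c -21.0 shift [ 9.3  -0.72 -0.  ]
(0.661, -0.048, 0.045, 159) turn -0.0 c -21.0 shift [0.  0.  2.2]
```

send_rows(
  plan=[
    [[0.12,0.86,0],[0,0,0]],
    [[0.12,0.86,0],[0,0,0]],
    [[0,0,0.8],[0,0,0]],
    [[0,0,0.8],[0,0,0]],
    [[0,0,0.8],[0,0,0]],
    [[0,0,0.8],[0,0,0]],
    [[0,0,0],[0,0,0]],
    [[0,0,0],[0,0,0]],
    [[0,0,0],[0,0,0]],
    [[0,0,0],[0,0,0]],
  ],
)

```text
time: 22.85
tool_pos: [0.4718, -0.0648, 0.0443]
tool_rot: [-3.141, 0.001, 3.072]
contact_force: [-0.5, 0.3, -0.5]
opening: 0.02
grip_force: 15.0
```

send_rows(
  plan=[
    [[0,0,0],[0,0,0]],
    [[0,0,0],[0,0,0]],
    [[0,0,0],[0,0,0]],
    [[0,0,-0.8],[0,0,0]],
    [[0,0,-0.8],[0,0,0.115]],
    [[0,0,-0.8],[0,0,0.115]],
    [[0,0,-0.8],[0,0,0.114]],
    [[-0.77,-0.6,0],[0,0,0]],
    [[-0.77,-0.6,0],[0,0,0]],
    [[-0.77,-0.6,0],[0,0,0]],
  ],
  gripper=-0.22,
)

```text
time: 24.1
tool_pos: [0.4932, -0.1353, 0.1238]
tool_rot: [3.141, 0.0, 2.532]
contact_force: [0.2, 0.5, 0.6]
opening: 0.0354
grip_force: 0.0
```

send_rows(
  plan=[
    [[-0.77,-0.6,0],[0,0,0]],
    [[-0.77,-0.6,0],[0,0,0]],
    [[-0.77,-0.6,0],[0,0,0]],
    [[0,0,0.96],[0,0,0]],
    [[0,0,0.96],[0,0,0]],
    [[0,0,0.96],[0,0,0]],
    [[0,0,0.96],[0,0,0]],
    [[0,0,0.96],[0,0,0]],
    [[0,0,0],[0,0,0]],
    [[0,0,0],[0,0,0]],
  ],
  gripper=0.1,
)

```text
time: 25.35
tool_pos: [0.5148, -0.2049, 0.0043]
tool_rot: [3.141, 0.0, 2.531]
contact_force: [0.6, 0.9, 0.3]
opening: 0.0505
grip_force: 0.0
```

send_rows(
  plan=[
    [[0,0,0],[0,0,0]],
    [[0,0,0],[0,0,0]],
    [[0,0,0],[0,0,0]],
    [[0,0,0],[0,0,0]],
    [[0,0,-0.8],[0,0,0]],
    [[0,0,-0.8],[0,0,0]],
    [[0,0,-0.8],[0,0,-0.084]],
    [[0,0,-0.8],[0,0,-0.083]],
    [[0,0,-0.8],[0,0,0]],
    [[0,0,-0.8],[0,0,0]],
  ],
  gripper=-1,
)

```text
time: 26.6
tool_pos: [0.5144, -0.2045, 0.1243]
tool_rot: [3.141, -0.0, 2.794]
contact_force: [0.9, -0.5, -0.3]
opening: 0.0197
grip_force: 15.0
```

send_rows(
  plan=[
    [[-0.154,1,0],[0,0,0]],
    [[-0.154,1,0],[0,0,0]],
    [[-0.154,1,0],[0,0,0]],
    [[-0.154,1,0],[0,0,0]],
    [[-0.154,1,0],[0,0,0]],
    [[-0.154,1,0.38],[0,0,0]],
    [[-0.154,1,0.38],[0,0,0]],
    [[-0.154,1,0.38],[0,0,0]],
    [[0,0,1],[0,0,0]],
    [[0,0,1],[0,0,0]],
  ],
)

```text
time: 27.85
tool_pos: [0.6118, -0.0265, 0.0445]
tool_rot: [3.142, 0.0, 2.795]
contact_force: [0.4, -0.6, -0.5]
opening: 0.0198
grip_force: 15.0
```

send_rows(
  plan=[
    [[0,0,0],[0,0,0]],
    [[0,0,0],[0,0,0]],
    [[0,0,0],[0,0,0]],
    [[0,0,-0.785],[0,0,0]],
    [[0,0,-0.785],[0,0,0.022]],
    [[0,0,-0.785],[0,0,0]],
    [[0,0,-0.785],[0,0,0]],
    [[0.2375,-0.984,0],[0,0,0]],
    [[0.2375,-0.984,0],[0,0,0]],
    [[0.2375,-0.984,0],[0,0,0]],
  ],
  gripper=-0.22,
)

```text
time: 29.1
tool_pos: [0.5675, -0.0896, 0.1249]
tool_rot: [3.141, 0.002, 2.759]
contact_force: [0.4, 0.1, -0.1]
opening: 0.0358
grip_force: 0.0
```

send_rows(
  plan=[
    [[0.2375,-0.984,0],[0,0,0]],
    [[0.2375,-0.984,0],[0,0,0]],
    [[0.2375,-0.984,0],[0,0,0]],
    [[0.2375,-0.984,0],[0,0,0]],
    [[0.2375,-0.984,0],[0,0,0]],
    [[0.2375,-0.984,0],[0,0,0]],
    [[0.2375,-0.984,0],[0,0,0]],
    [[0.2375,-0.984,0],[0,0,0]],
    [[0.2375,-0.984,0],[0,0,0]],
    [[0,0,0.8],[0,0,0]],
  ],
  gripper=0.1,
)

```text
time: 30.35
tool_pos: [0.4358, -0.2769, 0.1058]
tool_rot: [-3.14, 0.005, 2.757]
contact_force: [0.7, -0.0, -0.8]
opening: 0.0507
grip_force: 0.0
```

```bash
python3 - <<'E'
from h import *
p,d=read_camera("top"); 
for s in sweets(p,box=(.25,.75,-.45,.3)): print(s)
cv2.imwrite("pics/t3.png",cv2.resize(p[160:300,220:400],None,fx=4,fy=4,interpolation=2))
segs([(.4343,-.2701,.0036,68)])
E
```

```text
('red', np.int32(255), [0.6214, -0.4056], [78.0, 71.0], np.float32(0.0), np.float64(28.0))
('red', np.int32(247), [0.6005, 0.2973], [8.0, 265.0], np.float32(97.0), np.float64(97.0))
('red', np.int32(53), [0.5348, -0.033], [12.0, 35.0], np.float32(90.0), np.float64(86.0))
('red', np.int32(44), [0.4729, -0.0621], [12.0, 32.0], np.float32(171.0), np.float64(172.0))
('red', np.int32(137), [0.4686, -0.0233], [32.0, 38.0], np.float32(91.0), np.float64(97.0))
('blue', np.int32(1869), [0.6403, -0.0465], [130.0, 129.0], np.float32(1.0), np.float64(78.0))
('blue', np.int32(59), [0.5944, -0.2718], [34.0, 17.0], np.float32(71.0), np.float64(71.0))
start [ 0.4345 -0.2749  0.1025] 68.0
(0.4343, -0.2701, 0.0036, 68) turn -0.0 c 68.0 shift [0.08 0.18 3.96]
```

View pics/t3.png

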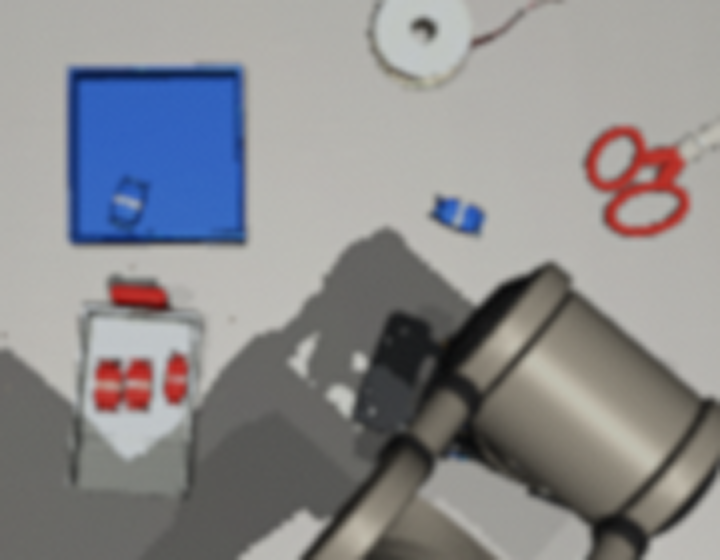

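The dish holds one blue at crop (128,200) and the scoop holds three reds at crop (85–190, 385). The spool, scissors and the remaining blue at crop (458,215) haven't moved.

send_rows(
  plan=[
    [[0.08,0.18,0.8],[0,0,0]],
    [[0,0,0.8],[0,0,0]],
    [[0,0,0.8],[0,0,0]],
    [[0,0,0.8],[0,0,0]],
    [[0,0,0.8],[0,0,0]],
    [[0,0,0],[0,0,0]],
    [[0,0,0],[0,0,0]],
    [[0,0,0],[0,0,0]],
    [[0,0,0],[0,0,0]],
    [[0,0,0],[0,0,0]],
  ],
)

```text
time: 31.65
tool_pos: [0.4354, -0.2696, 0.004]
tool_rot: [-3.141, 0.001, 2.759]
contact_force: [-0.3, 0.4, -0.6]
opening: 0.0505
grip_force: 0.0
```

send_rows(
  plan=[
    [[0,0,0],[0,0,0]],
    [[0,0,0],[0,0,0]],
    [[0,0,0],[0,0,0]],
    [[0,0,0],[0,0,0]],
    [[0,0,-0.8],[0,0,0]],
    [[0,0,-0.8],[0,0,0]],
    [[0,0,-0.8],[0,0,0]],
    [[0,0,-0.8],[0,0,0]],
    [[0,0,-0.8],[0,0,0]],
    [[0,0,-0.8],[0,0,0]],
  ],
  gripper=-1,
)

```text
time: 32.9
tool_pos: [0.4352, -0.2694, 0.1243]
tool_rot: [3.141, -0.0, 2.759]
contact_force: [0.5, -0.1, -0.1]
opening: 0.0196
grip_force: 15.0
```

send_rows(
  plan=[
    [[-0.36,0.996,0],[0,0,0]],
    [[-0.36,0.996,0],[0,0,0]],
    [[-0.36,0.996,0],[0,0,0]],
    [[-0.36,0.996,0],[0,0,0]],
    [[-0.36,0.996,0],[0,0,0]],
    [[-0.36,0.996,0],[0,0,0]],
    [[-0.36,0.996,0],[0,0,0]],
    [[-0.36,0.996,0],[0,0,0]],
    [[-0.36,0.996,0],[0,0,0]],
    [[-0.36,0.996,0],[0,0,0]],
  ],
)

```text
time: 34.15
tool_pos: [0.612, -0.0713, 0.1235]
tool_rot: [3.142, -0.0, 2.759]
contact_force: [1.7, 0.1, 0.4]
opening: 0.0198
grip_force: 15.0
```

send_rows(
  plan=[
    [[0,0,0.785],[0,0,0]],
    [[0,0,0.785],[0,0,0]],
    [[0,0,0.785],[0,0,0]],
    [[0,0,0.785],[0,0,0]],
    [[0,0,0],[0,0,0]],
    [[0,0,0],[0,0,0]],
    [[0,0,0],[0,0,0]],
    [[0,0,0],[0,0,0]],
    [[0,0,0],[0,0,0]],
    [[0,0,0],[0,0,0]],
  ],
)

```text
time: 35.4
tool_pos: [0.6117, -0.072, 0.0454]
tool_rot: [3.142, 0.0, 2.759]
contact_force: [0.1, 0.1, 0.0]
opening: 0.02
grip_force: 15.0
```

send_rows(
  plan=[
    [[0,0,0],[0,0,0]],
    [[0,0,0],[0,0,0]],
    [[0,0,-1],[0,0,0]],
    [[0,0,-1],[0,0,0]],
    [[0,0,-0.19],[0,0,0.11]],
    [[0,0,-0.19],[0,0,0.11]],
    [[0,0,-0.19],[0,0,0.11]],
    [[0,0,-0.19],[0,0,0.11]],
    [[0,0,-0.19],[0,0,0.11]],
    [[0,0,-0.19],[0,0,0.11]],
  ],
  gripper=-0.22,
)

```text
time: 36.65
tool_pos: [0.6116, -0.072, 0.1239]
tool_rot: [-3.142, -0.0, 1.717]
contact_force: [0.2, -0.3, -0.5]
opening: 0.0358
grip_force: 0.0
```

send_rows(
  plan=[
    [[0,0,0],[0,0,0.11]],
    [[0,0,0],[0,0,0.11]],
    [[0,0,0],[0,0,0.109]],
    [[-0.956,0.279,0],[0,0,0]],
    [[-0.956,0.279,0],[0,0,0]],
    [[-0.956,0.279,0],[0,0,0]],
    [[-0.956,0.279,0],[0,0,0]],
    [[-0.956,0.279,0],[0,0,0]],
    [[-0.956,0.279,0],[0,0,0]],
    [[-0.956,0.279,0],[0,0,0]],
  ],
  gripper=0.1,
)

```text
time: 37.9
tool_pos: [0.5974, -0.247, 0.1237]
tool_rot: [3.142, -0.0, 1.206]
contact_force: [-0.6, 0.0, 0.0]
opening: 0.0506
grip_force: 0.0
```

send_rows(
  plan=[
    [[-0.956,0.279,0],[0,0,0]],
    [[0,0,0.6],[0,0,0]],
    [[0,0,0.6],[0,0,0]],
    [[0,0,0],[0,0,0]],
    [[0,0,0],[0,0,0]],
    [[0,0,0],[0,0,0]],
    [[0,0,0],[0,0,0]],
    [[0,0,0],[0,0,0]],
    [[0,0,0],[0,0,0]],
    [[0,0,0],[0,0,0]],
  ],
)

```text
time: 39.15
tool_pos: [0.5955, -0.2706, 0.0937]
tool_rot: [3.142, -0.0, 1.206]
contact_force: [0.5, -0.1, -1.0]
opening: 0.0505
grip_force: 0.0
```

```bash
python3 - <<'E'
from h import *
p,d=read_camera("top"); 
for s in sweets(p,box=(.25,.75,-.45,.3)): print(s)
segs([(.5944,-.2715,.0036,159)])
E
```

```text
('red', np.int32(252), [0.6005, 0.298], [9.0, 265.0], np.float32(97.0), np.float64(97.0))
('red', np.int32(47), [0.5965, -0.4247], [23.0, 48.0], np.float32(143.0), np.float64(137.0))
('red', np.int32(53), [0.5348, -0.033], [12.0, 35.0], np.float32(90.0), np.float64(86.0))
('red', np.int32(75), [0.4689, -0.0242], [26.0, 35.0], np.float32(90.0), np.float64(100.0))
('red', np.int32(17), [0.4761, -0.0615], [20.0, 6.0], np.float32(0.0), np.float64(177.0))
('blue', np.int32(1878), [0.6411, -0.0459], [130.0, 129.0], np.float32(1.0), np.float64(103.0))
start [ 0.5955 -0.2706  0.0937] -20.9
(0.5944, -0.2715, 0.0036, 159) turn 0.001 c -21.0 shift [-0.05 -0.03  3.6 ]
```

send_rows(
  plan=[
    [[0,0,0.72],[0,0,0]],
    [[0,0,0.72],[0,0,0]],
    [[0,0,0.72],[0,0,0]],
    [[0,0,0.72],[0,0,0]],
    [[0,0,0.72],[0,0,0]],
    [[0,0,0],[0,0,0]],
    [[0,0,0],[0,0,0]],
    [[0,0,0],[0,0,0]],
    [[0,0,0],[0,0,0]],
    [[0,0,0],[0,0,0]],
  ],
)

```text
time: 40.45
tool_pos: [0.5956, -0.2706, 0.004]
tool_rot: [3.141, 0.0, 1.206]
contact_force: [-0.7, 0.2, -0.4]
opening: 0.0504
grip_force: 0.0
```

send_rows(
  plan=[
    [[0,0,0],[0,0,0]],
    [[0,0,0],[0,0,0]],
    [[0,0,0],[0,0,0]],
    [[0,0,0],[0,0,0]],
    [[0,0,-0.8],[0,0,0]],
    [[0,0,-0.8],[0,0,0]],
    [[0,0,-0.8],[0,0,0]],
    [[0,0,-0.8],[0,0,0]],
    [[0,0,-0.8],[0,0,0]],
    [[0,0,-0.8],[0,0,0]],
  ],
  gripper=-1,
)

```text
time: 41.7
tool_pos: [0.5958, -0.2707, 0.1261]
tool_rot: [3.14, 0.0, 1.206]
contact_force: [0.3, 0.0, -0.1]
opening: 0.0197
grip_force: 15.0
```

send_rows(
  plan=[
    [[0.93,-0.07,0],[0,0,0]],
    [[0.93,-0.07,0],[0,0,0]],
    [[0.93,-0.07,0],[0,0,0]],
    [[0.93,-0.07,0],[0,0,0]],
    [[0.93,-0.07,0],[0,0,0]],
    [[0.93,-0.07,0],[0,0,0]],
    [[0.93,-0.07,0],[0,0,0]],
    [[0.93,-0.07,0],[0,0,0]],
    [[0.93,-0.07,0],[0,0,0]],
    [[0.93,-0.07,0],[0,0,0]],
  ],
)

```text
time: 42.95
tool_pos: [0.6626, -0.0457, 0.1237]
tool_rot: [-3.142, -0.0, 1.206]
contact_force: [-0.5, -0.2, 0.4]
opening: 0.0198
grip_force: 15.0
```

send_rows(
  plan=[
    [[0,0,0.785],[0,0,0]],
    [[0,0,0.785],[0,0,0]],
    [[0,0,0.785],[0,0,0]],
    [[0,0,0.785],[0,0,0]],
    [[0,0,0],[0,0,0]],
    [[0,0,0],[0,0,0]],
    [[0,0,0],[0,0,0]],
    [[0,0,0],[0,0,0]],
    [[0,0,0],[0,0,0]],
    [[0,0,0],[0,0,0]],
  ],
)

```text
time: 44.2
tool_pos: [0.6622, -0.0472, 0.0454]
tool_rot: [3.141, -0.0, 1.206]
contact_force: [0.1, -1.0, -0.3]
opening: 0.0197
grip_force: 15.0
```

send_rows(
  plan=[
    [[0,0,0],[0,0,0]],
    [[0,0,0],[0,0,0]],
    [[0,0,-0.9],[0,0,0]],
    [[0,0,-0.9],[0,0,0]],
    [[0,0,-0.9],[0,0,0]],
    [[0,0,-0.9],[0,0,0]],
    [[0,0,-0.9],[0,0,0]],
    [[0,0,-0.9],[0,0,0]],
    [[0,0,-0.9],[0,0,0]],
    [[0,0,-0.9],[0,0,0]],
  ],
  gripper=-0.22,
)

```text
time: 45.45
tool_pos: [0.6621, -0.0471, 0.2259]
tool_rot: [-3.142, -0.0, 1.206]
contact_force: [0.4, 0.1, -0.4]
opening: 0.0361
grip_force: 0.0
```

send_rows(
  plan=[
    [[0,-1,0],[0,0,0]],
    [[0,-1,0],[0,0,0]],
    [[0,-1,0],[0,0,0]],
    [[0,-1,0],[0,0,0]],
    [[0,-1,0],[0,0,0]],
    [[0,-1,0],[0,0,0]],
    [[0.6,-0.6,0],[0,0,0]],
    [[0.6,-0.6,0],[0,0,0]],
    [[0.6,-0.6,0],[0,0,0]],
    [[0.6,-0.6,0],[0,0,0]],
  ],
)

```text
time: 46.7
tool_pos: [0.4874, 0.0855, 0.2252]
tool_rot: [3.141, -0.0, 1.206]
contact_force: [0.1, -0.1, -0.0]
opening: 0.0356
grip_force: 0.0
```

```bash
python3 - <<'E'
from h import *
p,d=read_camera("top"); W=world("top",d)
for s in sweets(p): print(s)
cv2.imwrite("pics/t4.png",cv2.resize(p[140:290,85:285],None,fx=4,fy=4,interpolation=2))
S,ds=read_camera("scene"); V=world("scene",ds)
o=np.array([.595,.2445]);a=np.radians(6.8);ex=np.array([np.cos(a),np.sin(a)]);ey=np.array([-np.sin(a),np.cos(a)])
for n,X in(("top",W),("scene",V)):
    q=X[...,:2]-o; u=q@ex; v=q@ey; z=X[...,2]
    m=(u<-.03)&(u>-.2)&(abs(v)<.06)&(z>.1)&(z<.24)
    print(n,m.sum(),np.c_[u[m],v[m],z[m]].round(3)[np.argsort(u[m])][:40:3].tolist())
print(robot.observe()["tool_pos"])
E
```

```text
('red', np.int32(49), [0.5349, -0.0339], [36.0, 11.0], np.float32(84.0), np.float64(84.0))
('red', np.int32(44), [0.4729, -0.0621], [12.0, 32.0], np.float32(171.0), np.float64(172.0))
('red', np.int32(134), [0.4685, -0.0234], [32.0, 38.0], np.float32(90.0), np.float64(99.0))
top 3 [[-0.037, 0.054, 0.168]]
scene 16 [[-0.073, -0.024, 0.166], [-0.071, -0.017, 0.169], [-0.07, -0.018, 0.164], [-0.067, -0.017, 0.169], [-0.032, -0.049, 0.173], [-0.03, -0.048, 0.175]]
[0.4869254  0.0862207  0.22524089]
```

View pics/t4.png

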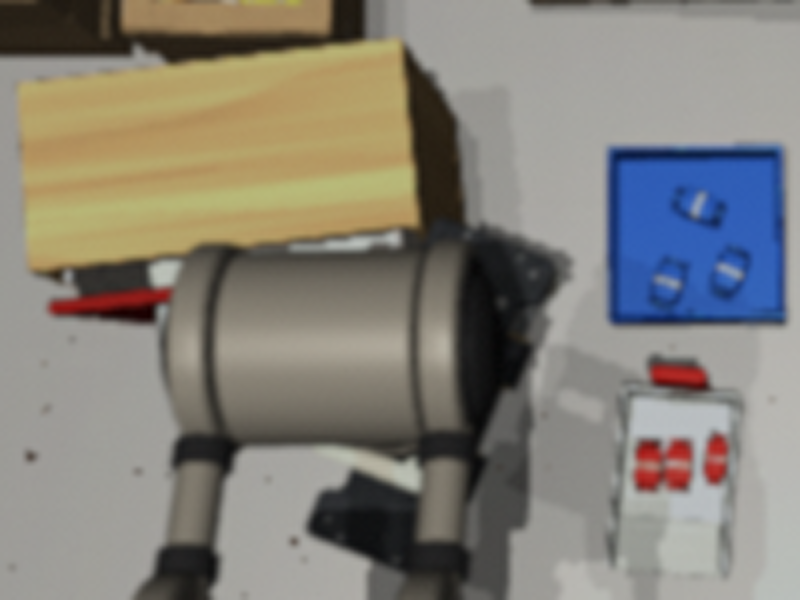

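All three blues are in the dish and all three reds are in the scoop. Next is the bin handle, with its bar seen at px (147,229.5) in the first top image.

```bash
cat >> h.py <<'E'
O=np.array([.595,.2445]);A=np.radians(6.8);EX=np.array([np.cos(A),np.sin(A),0]);EY=np.array([-np.sin(A),np.cos(A),0]);EZ=np.array([0,0,1.]);H=np.array([*O,.02])
def binw(ph,x,y,z): return H+x*(np.cos(ph)*EX+np.sin(ph)*EZ)+y*EY+z*(-np.sin(ph)*EX+np.cos(ph)*EZ)
def toolR(ph,c=A): # tool y=horizontal dir c tilted, tool pointing down & outward by ph
    ex=np.array([np.cos(c),np.sin(c),0]);ey=np.array([-np.sin(c),np.cos(c),0])
    return np.c_[ey,np.cos(ph)*ex+np.sin(ph)*EZ,np.sin(ph)*ex-np.cos(ph)*EZ]
def delta(T,Rt):
    s=robot.observe(); Rm=R.from_euler('xyz',s["tool_rot"]).as_matrix()
    rv=R.from_matrix(Rm.T@Rt).as_rotvec()
    return "rotvec frac",(np.degrees(rv)/90).round(3),"shift in new axes",(Rt.T@(T-s["tool_pos"])/.025).round(2)
def project(n,P):
    K,Rm,t=cal(n); q=K@(Rm@P+t); return (q[:2]/q[2])
E
python3 - <<'E'
from h import *
for ph in np.arange(.0,.36,.03):
    print(round(ph,2),[project("top",binw(ph,-.052,y,.15)).round(1).tolist() for y in(-.05,0,.05)],[project("top",binw(ph,-.005,y,.172)).round(1).tolist() for y in(-.118,.118)],project("scene",binw(ph,-.052,0,.15)).round(0))
p=cv2.imread("pics/top0.png").astype(int); b,g,r=[p[...,i] for i in range(3)]
m=(r>90)&(r-g>60); m[:,:95]=0; m[:195]=0;m[228:]=0;m[:,203:]=0
v,u=np.nonzero(m); print("panel red u range",u.min(),u.max(),[(c,v[u==c].min(),v[u==c].max()) for c in(105,130,160,185)])
E
```

```text
0.0 [[165.0, 220.9], [145.8, 223.2], [126.5, 225.4]] [[187.8, 198.6], [95.8, 209.3]] [169. 161.]
0.03 [[165.3, 222.7], [146.1, 225.0], [126.9, 227.2]] [[188.0, 200.6], [96.0, 211.3]] [168. 162.]
0.06 [[165.6, 224.5], [146.4, 226.7], [127.2, 229.0]] [[188.2, 202.6], [96.2, 213.3]] [167. 164.]
0.09 [[165.9, 226.2], [146.8, 228.5], [127.6, 230.7]] [[188.4, 204.6], [96.4, 215.3]] [167. 165.]
0.12 [[166.2, 228.0], [147.1, 230.2], [127.9, 232.4]] [[188.7, 206.6], [96.6, 217.3]] [166. 166.]
0.15 [[166.6, 229.7], [147.5, 231.9], [128.3, 234.1]] [[188.9, 208.6], [96.8, 219.3]] [165. 168.]
0.18 [[166.9, 231.4], [147.8, 233.6], [128.7, 235.8]] [[189.1, 210.6], [97.1, 221.3]] [164. 169.]
0.21 [[167.3, 233.0], [148.2, 235.2], [129.1, 237.5]] [[189.4, 212.6], [97.4, 223.3]] [164. 171.]
0.24 [[167.6, 234.7], [148.6, 236.9], [129.6, 239.1]] [[189.7, 214.6], [97.7, 225.3]] [163. 172.]
0.27 [[168.0, 236.3], [149.0, 238.5], [130.0, 240.7]] [[189.9, 216.6], [98.0, 227.3]] [162. 174.]
0.3 [[168.4, 237.8], [149.4, 240.0], [130.5, 242.2]] [[190.2, 218.6], [98.4, 229.2]] [162. 175.]
0.33 [[168.8, 239.4], [149.9, 241.6], [130.9, 243.8]] [[190.5, 220.5], [98.8, 231.2]] [161. 177.]
panel red u range 98 187 [(105, np.int64(215), np.int64(217)), (130, np.int64(212), np.int64(214)), (160, np.int64(208), np.int64(210)), (185, np.int64(205), np.int64(207))]
```

```bash
python3 - <<'E'
from h import *
ph=.105
for dz in(.09,0): print(binw(ph,-.052,0,.136+dz).round(4),delta(binw(ph,-.052,0,.136+dz),toolR(ph)))
print(delta(robot.observe()["tool_pos"],toolR(0)))
E
```

```text
[0.5201 0.2356 0.2393] ('rotvec frac', array([-0.066,  0.016, -0.306]), 'shift in new axes', array([ 5.77,  2.07, -0.35]))
[0.5295 0.2367 0.1498] ('rotvec frac', array([-0.066,  0.016, -0.306]), 'shift in new axes', array([5.77, 2.07, 3.25]))
('rotvec frac', array([-0.   , -0.   , -0.306]), 'shift in new axes', array([0., 0., 0.]))
```

send_rows(
  plan=[
    [[0,0,0],[0,0,-0.102]],
    [[0,0,0],[0,0,-0.102]],
    [[0,0,0],[0,0,-0.102]],
    [[0,0,0],[-0.067,0,0]],
    [[0.962,0.345,-0.058],[0,0,0]],
    [[0.962,0.345,-0.058],[0,0,0]],
    [[0.962,0.345,-0.058],[0,0,0]],
    [[0.962,0.345,-0.058],[0,0,0]],
    [[0.962,0.345,-0.058],[0,0,0]],
    [[0.962,0.345,-0.058],[0,0,0]],
  ],
  gripper=-0.28,
)

```text
time: 48.05
tool_pos: [0.5216, 0.2341, 0.2393]
tool_rot: [3.036, 0.0, 1.687]
contact_force: [0.3, -0.6, -1.1]
opening: 0.0331
grip_force: 0.0
```

send_rows(
  plan=[
    [[0,0,0.45],[0,0,0]],
    [[0,0,0.45],[0,0,0]],
    [[0,0,0.45],[0,0,0]],
    [[0,0,0.45],[0,0,0]],
    [[0,0,0.45],[0,0,0]],
    [[0,0,0.45],[0,0,0]],
    [[0,0,0.45],[0,0,0]],
    [[0,0,0.45],[0,0,0]],
    [[0,0,0],[0,0,0]],
    [[0,0,0],[0,0,0]],
  ],
)

```text
time: 49.3
tool_pos: [0.5306, 0.2343, 0.15]
tool_rot: [3.036, -0.0, 1.687]
contact_force: [0.3, 0.1, -0.2]
opening: 0.0331
grip_force: 0.0
```

send_rows(
  plan=[
    [[0,0,0],[0,0,0]],
    [[0,0,0],[0,0,0]],
    [[0,0,0],[0,0,0]],
    [[0,0,0],[0,0,0]],
    [[0,0,0],[0,0,0]],
    [[0,0,0],[0,0,0]],
    [[0,0,0],[0,0,0]],
    [[0,0,0],[0,0,0]],
    [[0,0,0],[0,0,0]],
    [[0,0,0],[0,0,0]],
  ],
  gripper=-1,
  force=20,
)

```text
time: 50.55
tool_pos: [0.5303, 0.2342, 0.15]
tool_rot: [3.036, -0.0, 1.687]
contact_force: [-3.7, -0.6, 4.6]
opening: 0.0091
grip_force: 20.0
```

```bash
python3 - <<'E'
from h import *
s=robot.observe(); print(s["tool_pos"],binw(.105,-.052,0,.136),s["qpos"].round(3),s["opening"])
p,d=read_camera("scene"); cv2.imwrite("pics/s3.png",cv2.resize(p[90:230,110:290],None,fx=3,fy=3))
for s in sweets(): print(s)
E
```

```text
[0.53029368 0.23417307 0.15000853] [0.52949666 0.2366892  0.14980102] [ 0.294  0.457  1.576 -0.022  1.005  0.189] 0.00911088190390792
('red', np.int32(68), [0.6133, 0.2044], [8.0, 75.0], np.float32(97.0), np.float64(97.0))
('red', np.int32(51), [0.5347, -0.0335], [12.0, 35.0], np.float32(90.0), np.float64(86.0))
('red', np.int32(44), [0.4729, -0.0621], [12.0, 32.0], np.float32(171.0), np.float64(172.0))
('red', np.int32(136), [0.4687, -0.0233], [32.0, 38.0], np.float32(91.0), np.float64(97.0))
```

View pics/s3.png

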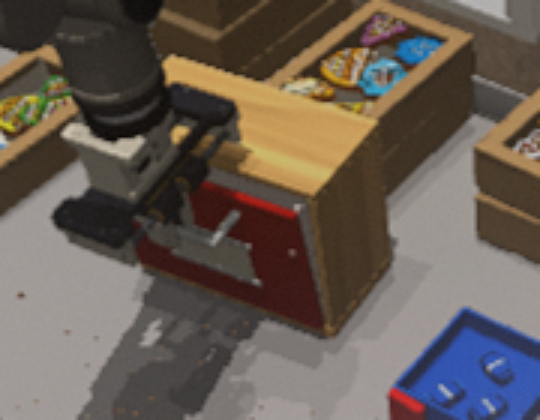

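The gripper holds the bar near crop (195,215). Now I'll pull along the arc.

send_rows(
  plan=[
    [[0,-0.269,0.111],[-0.0318,0,0]],
    [[0,-0.269,0.111],[-0.0318,0,0]],
    [[0,-0.269,0.111],[-0.0318,0,0]],
    [[0,-0.269,0.111],[-0.0318,0,0]],
    [[0,-0.269,0.111],[-0.0318,0,0]],
    [[0,-0.269,0.111],[-0.0318,0,0]],
    [[0,-0.269,0.111],[-0.0318,0,0]],
    [[0,-0.269,0.111],[-0.0318,0,0]],
    [[0,0,0],[0,0,0]],
    [[0,0,0],[0,0,0]],
  ],
)

```text
time: 51.9
tool_pos: [0.4829, 0.2277, 0.1123]
tool_rot: [2.642, 0.002, 1.686]
contact_force: [-13.1, -6.2, 7.9]
opening: 0.0092
grip_force: 20.0
```

```bash
python3 - <<'E'
from h import *
s=robot.observe(); print(s["tool_pos"],binw(.505,-.052,0,.136),s["contact_force"].round(1),s["qpos"].round(3))
E
```

```text
[0.48286616 0.22765172 0.11232959] [0.4844761  0.23132082 0.11386574] [-13.1  -6.2   7.9] [ 0.371  0.327  2.071 -0.45   0.286  0.658]
```

```bash
cat > kin.py <<'E'
import numpy as np
from scipy.optimize import least_squares
from scipy.spatial.transform import Rotation as R
rx=lambda a:R.from_rotvec([a,0,0]).as_matrix(); ry=lambda a:R.from_rotvec([0,a,0]).as_matrix(); rz=lambda a:R.from_rotvec([0,0,a]).as_matrix()
# forearm frame: z along forearm; roll q4 about z; q5 pitch about y; q6 about tool z
def fk(q,P,s4=1,s6=1):
    x0,y0,h,L1,L2,d,e=P
    Rb=rz(q[0])@ry(q[1]); p=rz(q[0])@np.array([x0,y0,h])+Rb@[0,0,L1]
    Rf=Rb@ry(q[2]); p=p+Rf@[e,0,L2]
    Rw=Rf@rz(s4*q[3])@ry(q[4]); p=p+Rw@[0,0,d]
    return p,Rw@rz(s6*q[5])@rz(C6)
C6=0
E
python3 - <<'E'
from h import *; import kin; from kin import *
s=robot.observe()
D=[([1.00199928,.342646694,1.52490066,-3.3e-5,1.27539173,-.145989507],[.21521126,.47847574,.22612503],[-3.14025594,-1.6e-4,2.71879466]),
([-.569853118,.332981163,1.76640115,2.87e-4,1.04268681,-.570333708],[.43669529,-.18898535,.15162368],[-3.14132538,-4.7e-4,1.57113219]),
([.294,.457,1.576,-.022,1.005,.189],[.53029,.23417,.15001],[3.036,0,1.687]),
(list(s["qpos"]),list(s["tool_pos"]),list(s["tool_rot"]))]
best=[]
for s4 in(1,-1):
  for s6 in(1,-1):
    for c in(0,np.pi/2,np.pi,-np.pi/2):
      kin.C6=c
      f=lambda P:np.concatenate([np.r_[fk(q,P,s4,s6)[0]-p,.2*(R.from_euler('xyz',e).as_matrix()-fk(q,P,s4,s6)[1]).ravel()] for q,p,e in D]+[1e-3*np.array(P)])
      r=least_squares(f,[0,.076,.2,.4,.4,.2,0]); best.append((r.cost,s4,s6,c,r.x.round(4),np.abs(f(r.x)).max()))
for b in sorted(best,key=lambda b:b[0])[:2]: print(b)
ph=.67; tl=.34
T=binw(ph,-.052,0,.15)+.014*toolR(tl)[:,2]; print(T,delta(T,toolR(tl)))
E
```

```text
(np.float64(2.912068826106492e-07), 1, 1, 1.5707963267948966, array([-1.000e-04,  7.640e-02,  2.225e-01,  5.066e-01,  3.796e-01,
        3.180e-01,  4.640e-02]), np.float64(0.0005065648557968546))
(np.float64(0.03191453258251208), -1, 1, 1.5707963267948966, array([ 0.0523,  0.0598, -0.1455,  0.5684,  0.2586,  0.151 , -0.0581]), np.float64(0.15141553450613374))
[0.46667132 0.22919773 0.09208341] ('rotvec frac', array([ 0.101,  0.002, -0.002]), 'shift in new axes', array([ 0.14, -0.87,  0.55]))
```

send_rows(
  plan=[
    [[0,-0.11,0.07],[0.0126,0,0]],
    [[0,-0.11,0.07],[0.0126,0,0]],
    [[0,-0.11,0.07],[0.0126,0,0]],
    [[0,-0.11,0.07],[0.0126,0,0]],
    [[0,-0.11,0.07],[0.0126,0,0]],
    [[0,-0.11,0.07],[0.0126,0,0]],
    [[0,-0.11,0.07],[0.0126,0,0]],
    [[0,-0.11,0.07],[0.0126,0,0]],
    [[0,0,0],[0,0,0]],
    [[0,0,0],[0,0,0]],
  ],
  force=12,
)

```text
time: 53.15
tool_pos: [0.4698, 0.2269, 0.0915]
tool_rot: [2.798, 0.001, 1.687]
contact_force: [-11.4, -2.7, 10.5]
opening: 0.0097
grip_force: 12.0
```

```bash
cat >> kin.py <<'E'
C6=np.pi/2
P0=[0,.0764,.2225,.5066,.3796,.318,.0464]
LO=np.array([-2.53,-.77,.04,-1,.28,-3.11]); HI=np.array([2.53,2.02,2.7,4.14,2.66,3.11])
def ik(T,Rt,tries=6):
    best=None; rg=np.random.default_rng(0)
    for k in range(tries):
        q0=np.array([.3,.3,1.5,0.,.8,0]) if k==0 else rg.uniform(np.maximum(LO,[-.8,-.5,.5,-1,.3,-3]),np.minimum(HI,[1.2,1.5,2.6,4,2.6,3]))
        def f(q):
            p,r=fk(q,P0); return np.r_[(p-T)*5,(r-Rt).ravel()]
        r=least_squares(f,q0,bounds=(LO,HI))
        if best is None or r.cost<best.cost: best=r
    return best.cost,best.x.round(2),best.x[4]
E
python3 - <<'E'
from h import *; from kin import *
s=robot.observe(); print(s["tool_pos"],s["contact_force"].round(1),s["qpos"].round(3))
# pour: scoop axes tilt th, x-axis(front->back) horizontal azimuth c ; tip at target; grip at +[136,0,60] from tip; TCP 19mm further along tool z
def pour(tip,th,c,flip):
    Rt=toolR(th,c); xs=Rt[:,1]; zs=-Rt[:,2]
    g=tip+.136*xs+.060*zs; T=g+.019*Rt[:,2]
    if flip: Rt=Rt@np.diag([-1,-1,1])
    return T,Rt
for cd in(-15,0,7,20,35):
  for thd in(50,58,65):
    tip=binw(.65,0,0,0); tip=H+EX*-.045+EZ*.145
    T,Rt=pour(tip,np.radians(thd),np.radians(cd),False); print(cd,thd,T.round(3),*ik(T,Rt)); 
    T,Rt=pour(tip,np.radians(thd),np.radians(cd),True); print('  flip',*ik(T,Rt)[:2])
E
```

```text
[0.46978241 0.22687535 0.09150297] [-11.4  -2.7  10.5] [ 0.351  0.37   1.997 -0.184  0.447  0.389]
-15 50 [0.604 0.225 0.296] 1.2586911939326192e-05 [ 0.5   0.28  1.74 -1.    0.67  1.43] 0.6744572267221283
  flip 1.2586911939343863e-05 [ 0.5   0.28  1.74 -1.    0.67 -1.71]
-15 58 [0.586 0.23  0.302] 0.017914984835951716 [ 0.53  0.25  1.75 -1.    0.7   1.43] 0.702458807465513
  flip 0.01791498483610535 [ 0.53  0.25  1.75 -1.    0.7  -1.71]
-15 65 [0.57  0.234 0.306] 0.03988602193974393 [0.52 0.29 2.13 4.14 0.72 2.57] 0.7182904881736372
  flip 0.039886021938251026 [ 0.52  0.29  2.13  4.14  0.72 -0.57]
0 50 [0.606 0.239 0.296] 8.5035623623671e-27 [ 0.41  0.22  1.83 -0.89  0.4   1.12] 0.3999749671224423
  flip 3.843240763012298e-19 [ 0.41  0.22  1.83 -0.89  0.4  -2.02]
0 58 [0.588 0.239 0.302] 0.01000895278057168 [ 0.41  0.17  1.89 -1.    0.36  1.22] 0.35526543533807386
  flip 0.010008952780567733 [ 0.41  0.17  1.89 -1.    0.36 -1.92]
0 65 [0.571 0.239 0.306] 0.0013250311888315072 [0.47 0.2  2.1  4.14 0.49 2.4 ] 0.48885337734195916
  flip 0.0013250311888315116 [ 0.47  0.2   2.1   4.14  0
[... 812 characters left out ...]
 [0.17 0.16 2.09 2.24 0.28 0.79]
20 65 [0.569 0.246 0.306] 4.766373735435576e-27 [ 0.23  0.14  2.15  2.76  0.3  -2.83] 0.29847001616525504
  flip 4.68262972668876e-27 [0.23 0.14 2.15 2.76 0.3  0.32]
35 50 [0.596 0.271 0.296] 3.9202413502307423e-31 [ 0.14  0.19  1.87  0.96  0.44 -1.23] 0.4422306901030898
  flip 2.8032630471217926e-30 [0.14 0.19 1.87 0.96 0.44 1.91]
35 58 [0.581 0.261 0.302] 4.400835136695293e-31 [ 0.08  0.16  2.01  1.51  0.44 -1.81] 0.44378000069134915
  flip 1.723083432308868e-30 [0.08 0.16 2.01 1.51 0.44 1.34]
35 65 [0.567 0.251 0.306] 3.6491172984391376e-29 [ 0.03  0.15  2.13  1.91  0.56 -2.23] 0.5574429426062373
  flip 6.894805017943631e-30 [0.03 0.15 2.13 1.91 0.56 0.91]
```

send_rows(
  plan=[
    [[0,0,0],[0,0,0]],
    [[0,0,0],[0,0,0]],
    [[0,0,0],[0,0,0]],
    [[0,0,-0.5],[0,0,0]],
    [[0,0,-0.5],[0,0,0]],
    [[0,0,-0.8],[0,0,0]],
    [[0,0,-0.8],[0,0,0]],
    [[0,0,-0.8],[0,0,0]],
    [[0,0,-0.8],[0,0,0]],
    [[0,0,-0.8],[0,0,0]],
  ],
  gripper=-0.55,
)

```text
time: 54.4
tool_pos: [0.4288, 0.2224, 0.2111]
tool_rot: [2.794, -0.001, 1.687]
contact_force: [0.1, -0.4, -0.7]
opening: 0.0207
grip_force: 0.0
```

```bash
cat >> kin.py <<'E'
def track(poses,q0):
    q=np.array(q0,float); out=[]
    for T,Rt in poses:
        f=lambda x:np.r_[(fk(x,P0)[0]-T)*5,(fk(x,P0)[1]-Rt).ravel()]
        r=least_squares(f,np.clip(q,LO+1e-4,HI-1e-4),bounds=(LO,HI)); out.append((r.cost,r.x.round(2))); q=r.x
    return out
E
python3 - <<'E'
from h import *; from kin import *
def sp(tip,th,c):
    Rt=toolR(th,c); return tip+.136*Rt[:,1]-.060*Rt[:,2]+.019*Rt[:,2],Rt
for cd in(28,35,42):
    c=np.radians(cd); po=[]
    for th in range(0,66,5):
        z=.225 if th<=40 else .225-.06*(th-40)/20
        po.append(sp(H*[1,1,0]+EX*-.055+EZ*z,np.radians(th),c))
    tr=track(po,[.2,.3,1.5,0,1.2,-.4])
    print(cd); [print('  ',th,f"{a:.1e}",b,po[i][0].round(3)) for i,(th,(a,b)) in enumerate(zip(range(0,66,5),tr)) if i%2==0 or a>1e-6]
p,d=read_camera("top")
for s in sweets(p): print(s)
cv2.imwrite("pics/t5.png",cv2.resize(p[140:290,85:285],None,fx=4,fy=4,interpolation=2))
print([project("top",binw(.65,-.005,y,.172)).round(1).tolist() for y in(-.118,.118)], robot.observe()["tool_pos"])
E
```

```text
28
   0 1.4e-27 [ 0.32  0.74  0.75  0.    1.66 -0.17] [0.66  0.302 0.266]
   10 6.0e-22 [ 0.31  0.58  0.98  0.03  1.41 -0.18] [0.652 0.298 0.289]
   20 2.7e-22 [ 0.29  0.44  1.2   0.07  1.16 -0.22] [0.641 0.291 0.31 ]
   30 1.8e-21 [ 0.26  0.31  1.41  0.14  0.92 -0.28] [0.626 0.284 0.329]
   40 2.2e-19 [ 0.23  0.2   1.6   0.27  0.68 -0.41] [0.609 0.275 0.344]
   50 1.9e-30 [ 0.19  0.13  1.85  0.65  0.38 -0.81] [0.59  0.264 0.326]
   60 2.7e-27 [ 0.14  0.12  2.08  1.84  0.31 -2.03] [0.569 0.253 0.303]
35
   0 3.0e-28 [ 0.35  0.73  0.76  0.    1.65 -0.27] [0.652 0.316 0.266]
   10 2.8e-22 [ 0.32  0.58  0.99  0.05  1.41 -0.29] [0.644 0.311 0.289]
   20 6.2e-23 [ 0.29  0.44  1.2   0.12  1.17 -0.35] [0.634 0.303 0.31 ]
   30 5.1e-23 [ 0.25  0.31  1.4   0.22  0.94 -0.45] [0.62  0.294 0.329]
   40 3.0e-22 [ 0.2   0.2   1.6   0.4   0.73 -0.63] [0.604 0.283 0.344]
   50 1.4e-18 [ 0.14  0.14  1.84  0.83  0.49 -1.09] [0.586 0.27  0.326]
   60 2.0e-18 [ 0.06  0.14  2.07  1.65  0.47 -1.95] [0.567 0.257 0.303]
42
   0 1.7e-29 [ 0.37  0.72  0.78  0.    1.64 -0.37] [0.641 0.329 0.266]
   10 7.6e-23 [ 0.33  0.57  1.    0.07  1.41 -0.41] [0.635 0.323 0.289]
   20 6.3e-24 [ 0.29  0.44  1.2   0.16  1.19 -0.48] [0.625 0.314 0.31 ]
   30 9.7e-25 [ 0.23  0.32  1.4   0.29  0.98 -0.61] [0.613 0.303 0.329]
   40 6.1e-24 [ 0.17  0.21  1.59  0.5   0.79 -0.82] [0.598 0.29  0.344]
   50 1.8e-21 [ 0.09  0.16  1.82  0.92  0.61 -1.27] [0.582 0.275 0.326]
   60 2.8e-20 [-0.    0.16  2.04  1.52  0.62 -1.94] [0.565 0.26  0.303]
('red', np.int32(51), [0.5347, -0.0335], [12.0, 35.0], np.float32(90.0), np.float64(86.0))
('red', np.int32(83), [0.5122, 0.1936], [8.0, 98.0], np.float32(98.0), np.float64(97.0))
('red', np.int32(44), [0.4729, -0.0621], [12.0, 32.0], np.float32(171.0), np.float64(172.0))
('red', np.int32(136), [0.4687, -0.0233], [32.0, 38.0], np.float32(91.0), np.float64(97.0))
[[194.2, 239.9], [104.0, 250.4]] [0.4293103  0.22286343 0.21352336]
```

View pics/t5.png

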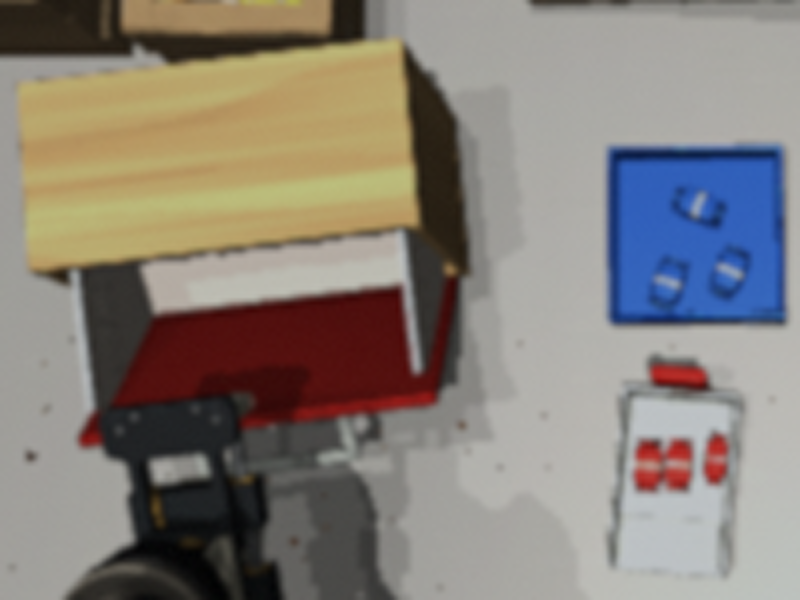

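The panel's top edge is at crop y≈400, right at (437,400), which matches the 0.65 rad prediction. Next I'll go for the scoop.

```bash
python3 - <<'E'
from h import *
p,d=read_camera("top"); W=world("top",d); sub=W[225:245,240:270].reshape(-1,3); m=(sub[:,2]>.06)&(sub[:,2]<.11); print(m.sum(),sub[m].round(3).tolist())
Rt=toolR(0,np.radians(-3.6)); print(delta(np.array([.5242,-.0396,.15]),Rt))
E
```

```text
74 [[0.532, -0.022, 0.092], [0.533, -0.024, 0.086], [0.533, -0.027, 0.09], [0.532, -0.03, 0.093], [0.533, -0.032, 0.09], [0.533, -0.035, 0.09], [0.533, -0.038, 0.089], [0.533, -0.041, 0.092], [0.533, -0.044, 0.09], [0.533, -0.046, 0.084], [0.533, -0.049, 0.084], [0.533, -0.052, 0.088], [0.53, -0.022, 0.092], [0.53, -0.024, 0.092], [0.53, -0.027, 0.09], [0.53, -0.03, 0.094], [0.529, -0.033, 0.095], [0.529, -0.036, 0.095], [0.53, -0.038, 0.089], [0.53, -0.041, 0.091], [0.53, -0.043, 0.089], [0.53, -0.046, 0.093], [0.53, -0.049, 0.093], [0.53, -0.052, 0.093], [0.53, -0.055, 0.088], [0.529, -0.058, 0.095], [0.527, -0.022, 0.093], [0.527, -0.025, 0.096], [0.527, -0.027, 0.094], [0.527, -0.03, 0.09], [0.527, -0.033, 0.093], [0.527, -0.035, 0.087], [0.527, -0.038, 0.093], [0.527, -0.041, 0.093], [0.527, -0.044, 0.094], [0.527, -0.046, 0.091], [0.527, -0.049, 0.092], [0.527, -0.052, 0.093], [0.527, -0.055, 0.091], [0.527, -0.057, 0.088], [0.525, -0.021, 0.083], [0.524, -0.024, 0.089], [0.525, -0.027, 0.089], [0.525, -0.03, 0.088], [0.524, -0.033, 0.09], [0.525, -0.035, 0.086], [0.525, -0.038, 0.088], [0.524, -0.041, 0.092], [0.524, -0.044, 0.09], [0.524, -0.046, 0.09], [0.524, -0.049, 0.091], [0.524, -0.052, 0.091], [0.524, -0.055, 0.093], [0.525, -0.057, 0.086], [0.527, -0.059, 0.068], [0.523, -0.023, 0.076], [0.523, -0.026, 0.075], [0.523, -0.029, 0.079], [0.523, -0.032, 0.08], [0.523, -0.035, 0.081], [0.523, -0.038, 0.081], [0.522, -0.041, 0.087], [0.522, -0.044, 0.089], [0.522, -0.046, 0.085], [0.521, -0.049, 0.092], [0.521, -0.052, 0.092], [0.522, -0.055, 0.087], [0.522, -0.057, 0.088], [0.522, -0.042, 0.063], [0.521, -0.045, 0.067], [0.521, -0.048, 0.065], [0.521, -0.051, 0.067], [0.521, -0.054, 0.07], [0.521, -0.057, 0.066]]
('rotvec frac', array([ 0.223, -0.021,  0.113]), 'shift in new axes', array([-10.24,   4.43,   2.49]))
```

send_rows(
  plan=[
    [[0,0,0],[0.0743,-0.007,0.0377]],
    [[0,0,0],[0.0743,-0.007,0.0377]],
    [[0,0,0],[0.0743,-0.007,0.0377]],
    [[-0.931,0.416,0],[0,0,0]],
    [[-0.931,0.416,0],[0,0,0]],
    [[-0.931,0.416,0],[0,0,0]],
    [[-0.931,0.416,0],[0,0,0]],
    [[-0.931,0.416,0],[0,0,0]],
    [[-0.931,0.416,0],[0,0,0]],
    [[-0.931,0.416,0],[0,0,0]],
  ],
  gripper=-0.26,
)

```text
time: 55.75
tool_pos: [0.4916, 0.0543, 0.2091]
tool_rot: [-3.137, 0.002, 1.507]
contact_force: [0.4, 0.2, -0.5]
opening: 0.0337
grip_force: 0.0
```

send_rows(
  plan=[
    [[-0.931,0.416,0],[0,0,0]],
    [[-0.931,0.416,0],[0,0,0]],
    [[-0.931,0.416,0],[0,0,0]],
    [[-0.931,0.416,0],[0,0,0]],
    [[0,0,0.9],[0,0,0]],
    [[0,0,0.9],[0,0,0]],
    [[0,0,0],[0,0,0]],
    [[0,0,0],[0,0,0]],
    [[0,0,0],[0,0,0]],
    [[0,0,0],[0,0,0]],
  ],
)

```text
time: 57.0
tool_pos: [0.5272, -0.0405, 0.1652]
tool_rot: [-3.139, 0.002, 1.507]
contact_force: [0.4, 0.1, 1.2]
opening: 0.0338
grip_force: 0.0
```

```bash
python3 - <<'E'
from h import *
print(delta(np.array([.528,-.040,.051]),toolR(0,np.radians(-3.6))))
p,d=read_camera("top"); W=world("top",d)
for s in sweets(p): print(s)
print(robot.observe()["tool_pos"])
E
```

```text
('rotvec frac', array([-0.002,  0.002, -0.001]), 'shift in new axes', array([0.02, 0.03, 4.57]))
('red', np.int32(232), [0.5025, 0.2704], [8.0, 259.0], np.float32(97.0), np.float64(97.0))
[ 0.52714317 -0.04048818  0.16509934]
```

send_rows(
  plan=[
    [[0.02,0.03,0.76],[0,0,0]],
    [[0,0,0.76],[0,0,0]],
    [[0,0,0.76],[0,0,0]],
    [[0,0,0.76],[0,0,0]],
    [[0,0,0.76],[0,0,0]],
    [[0,0,0.76],[0,0,0]],
    [[0,0,0],[0,0,0]],
    [[0,0,0],[0,0,0]],
    [[0,0,0],[0,0,0]],
    [[0,0,0],[0,0,0]],
  ],
)

```text
time: 58.3
tool_pos: [0.5275, -0.0403, 0.0512]
tool_rot: [-3.138, 0.002, 1.507]
contact_force: [-0.3, 0.5, 0.4]
opening: 0.0339
grip_force: 0.0
```

send_rows(
  plan=[
    [[0,0,0],[0,0,0]],
    [[0,0,0],[0,0,0]],
    [[0,0,0],[0,0,0]],
    [[0,0,0],[0,0,0]],
    [[0,0,0],[0,0,0]],
    [[0,0,0],[0,0,0]],
    [[0,0,-0.2],[0,0,0]],
    [[0,0,-0.4],[0,0,0]],
    [[0,0,-0.4],[0,0,0]],
    [[0,0,-0.2],[0,0,0]],
  ],
  gripper=-1,
  force=50,
)

```text
time: 59.55
tool_pos: [0.5278, -0.0403, 0.0816]
tool_rot: [-3.139, 0.002, 1.507]
contact_force: [0.3, -1.0, -1.7]
opening: 0.012
grip_force: 50.0
```

```bash
python3 - <<'E'
from h import *
s=robot.observe(); print(s["tool_pos"],s["contact_force"],s["opening"],s["qpos"].round(3))
p,d=read_camera("scene"); cv2.imwrite("pics/s4.png",cv2.resize(p[150:320,150:350],None,fx=3,fy=3))
E
```

```text
[ 0.52776628 -0.04030408  0.08160906] [ 0.31722257 -0.961688   -1.73560666] 0.011988284887944737 [-0.219  0.513  1.699 -0.004  0.932 -0.153]
```

View pics/s4.png

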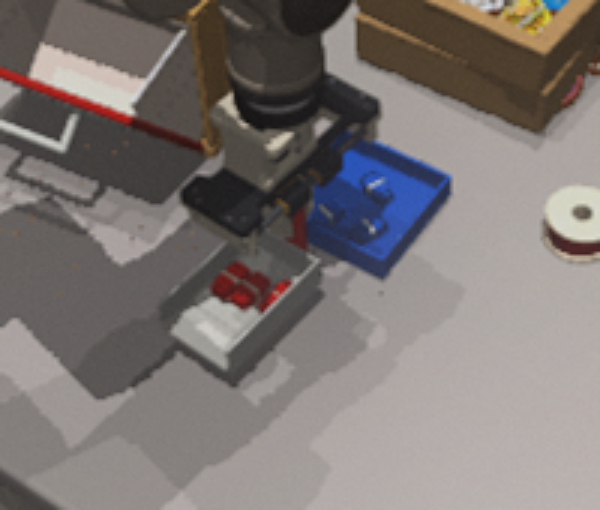

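The scoop is held level with the three reds in it at crop (245,285). Now I'll lift it, turn it and carry it over.

send_rows(
  plan=[
    [[0,0,-0.4],[0,0,0]],
    [[0,0,-0.8],[0,0,-0.0476]],
    [[0,0,-0.85],[0,0,-0.0476]],
    [[0,0,-0.85],[0,0,-0.0476]],
    [[0,0,-0.85],[0,0,-0.0476]],
    [[0,0,-0.85],[0,0,-0.0476]],
    [[0,0,-0.85],[0,0,-0.0476]],
    [[0,0,-0.85],[0,0,-0.0476]],
    [[0,0,-0.85],[0,0,-0.0476]],
    [[0,0,-0.8],[0,0,-0.0476]],
  ],
)

```text
time: 60.85
tool_pos: [0.5279, -0.0397, 0.2803]
tool_rot: [-3.137, -0.001, 2.182]
contact_force: [1.5, 0.6, -1.8]
opening: 0.0119
grip_force: 50.0
```

```bash
cat >> h.py <<'E'
def sp(u,v,z,thd,cd=35):
    Rt=toolR(np.radians(thd),np.radians(cd)); tip=H*[1,1,0]+EX*u+EY*v+EZ*z
    return tip+.136*Rt[:,1]-.041*Rt[:,2],Rt
E
python3 - <<'E'
from h import *
print(delta(*sp(-.055,0,.235,0)),robot.observe()["tool_pos"])
E
```

```text
('rotvec frac', array([-0.003, -0.001,  0.   ]), 'shift in new axes', array([ 8.81, 12.22,  0.17])) [ 0.52787945 -0.03970875  0.28030198]
```

send_rows(
  plan=[
    [[0.25,0.35,0],[0,0,0]],
    [[0.57,0.79,0],[0,0,0]],
    [[0.57,0.79,0],[0,0,0]],
    [[0.57,0.79,0],[0,0,0]],
    [[0.57,0.79,0],[0,0,0]],
    [[0.57,0.79,0],[0,0,0]],
    [[0.57,0.79,0],[0,0,0]],
    [[0.57,0.79,0],[0,0,0]],
    [[0.57,0.79,0],[0,0,0]],
    [[0.57,0.79,0],[0,0,0]],
  ],
)

```text
time: 62.1
tool_pos: [0.6039, 0.1787, 0.277]
tool_rot: [-3.135, -0.002, 2.178]
contact_force: [1.0, 0.4, -2.3]
opening: 0.0118
grip_force: 50.0
```

send_rows(
  plan=[
    [[0.57,0.79,0],[0,0,0]],
    [[0.57,0.79,0],[0,0,0]],
    [[0.57,0.79,0],[0,0,0]],
    [[0.57,0.79,0],[0,0,0]],
    [[0.57,0.79,0],[0,0,0]],
    [[0.38,0.53,0],[0,0,0]],
    [[0.2,0.28,0],[0,0,0]],
    [[0,0,0],[0,0,0]],
    [[0,0,0],[0,0,0]],
    [[0,0,0],[0,0,0]],
  ],
)

```text
time: 63.35
tool_pos: [0.6528, 0.3149, 0.2783]
tool_rot: [-3.137, -0.001, 2.179]
contact_force: [0.4, 0.1, -0.9]
opening: 0.0118
grip_force: 50.0
```

```bash
python3 - <<'E'
from h import *; from kin import *
s=robot.observe(); print(s["tool_pos"],s["tool_rot"],s["contact_force"].round(1),s["qpos"].round(3))
for n in("top","scene"):
    p,d=read_camera(n); cv2.imwrite(f"pics/{n}5.png",p)
a=cv2.imread("pics/top5.png")[120:280,70:230];b=cv2.imread("pics/scene5.png")[60:220,90:250]
cv2.imwrite("pics/c5.png",cv2.resize(np.hstack([a,b]),None,fx=2.5,fy=2.5))
# tilt plan: level -> 35 at tip z .225 (10 rows), 35->65 with z to .165
seq=[(th,.235-.01*th/35 if th<=35 else .225-.06*min(1,(th-35)/20)) for th in list(np.arange(3.5,35.1,3.5))+list(np.arange(38,66,3))]
q=s["qpos"];Tp,Rp=s["tool_pos"],R.from_euler('xyz',s["tool_rot"]).as_matrix()
tr=track([sp(-.055,0,z,th) for th,z in seq],q)
for (th,z),(c,qq) in zip(seq,tr):
    T,Rt=sp(-.055,0,z,th)
    print(round(th,1),round(z,3),(Rp.T@(T-Tp)/.025).round(2),(np.degrees(R.from_matrix(Rp.T@Rt).as_rotvec())/90).round(3),f"{c:.0e}",qq); Tp,Rp=T,Rt
E
```

```text
[0.65281672 0.31489957 0.27833791] [-3.13699061e+00 -8.62075787e-04  2.17867522e+00] [ 0.4  0.1 -0.9] [ 0.344  0.736  0.717 -0.     1.693 -0.264]
3.5 0.234 [ 0.06 -0.12 -0.19] [-0.042 -0.    -0.002] 2e-24 [ 0.34  0.67  0.82  0.02  1.59 -0.27]
7.0 0.233 [-0.   -0.11 -0.29] [-0.039 -0.     0.   ] 7e-26 [ 0.33  0.62  0.9   0.03  1.5  -0.28]
10.5 0.232 [ 0.   -0.12 -0.29] [-0.039  0.    -0.   ] 3e-26 [ 0.32  0.57  0.98  0.05  1.41 -0.3 ]
14.0 0.231 [ 0.   -0.12 -0.29] [-0.039  0.     0.   ] 1e-26 [ 0.31  0.52  1.06  0.07  1.33 -0.31]
17.5 0.23 [-0.   -0.12 -0.29] [-0.039  0.     0.   ] 5e-27 [ 0.3   0.47  1.14  0.1   1.24 -0.33]
21.0 0.229 [ 0.   -0.12 -0.29] [-0.039  0.     0.   ] 3e-27 [ 0.28  0.42  1.21  0.13  1.16 -0.36]
24.5 0.228 [ 0.   -0.12 -0.29] [-0.039 -0.    -0.   ] 3e-27 [ 0.27  0.38  1.29  0.16  1.08 -0.39]
28.0 0.227 [-0.   -0.13 -0.29] [-0.039 -0.     0.   ] 3e-27 [ 0.26  0.34  1.36  0.2   0.99 -0.42]
31.5 0.226 [ 0.   -0.13 -0.29] [-0.039  0.    -0.   ] 3e-27 [ 0.24  0.29  1.43  0.24  0.91 -0.47]
35.0 0.225 [-0.   -0.13 -0.29] [-0.039 -0.    -0.   ] 5e-27 [ 0.22  0.25  1
[... 281 characters left out ...]
0.19  1.72  0.56  0.59 -0.8 ]
47 0.189 [-0.   -0.34 -0.02] [-0.033  0.     0.   ] 5e-25 [ 0.16  0.17  1.79  0.7   0.52 -0.96]
50 0.18 [ 0.   -0.36 -0.04] [-0.033 -0.    -0.   ] 6e-24 [ 0.14  0.16  1.87  0.9   0.46 -1.16]
53 0.171 [-0.   -0.37 -0.05] [-0.033  0.     0.   ] 4e-23 [ 0.12  0.15  1.93  1.13  0.43 -1.41]
56 0.165 [-0.   -0.28 -0.14] [-0.033  0.    -0.   ] 2e-26 [ 0.09  0.15  2.    1.38  0.43 -1.67]
59 0.165 [-0.   -0.09 -0.28] [-0.033 -0.     0.   ] 2e-24 [ 0.07  0.14  2.05  1.59  0.46 -1.89]
62 0.165 [ 0.   -0.09 -0.28] [-0.033  0.    -0.   ] 2e-24 [ 0.05  0.13  2.1   1.76  0.5  -2.08]
65 0.165 [-0.   -0.09 -0.28] [-0.033 -0.    -0.   ] 3e-25 [ 0.02  0.13  2.15  1.91  0.56 -2.24]
```

View pics/c5.png

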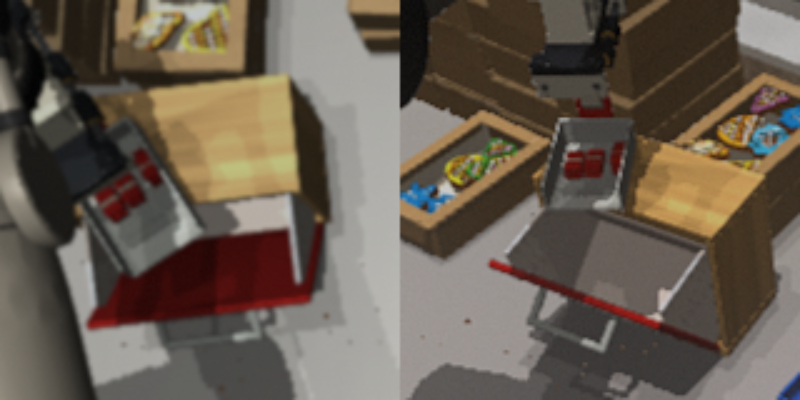

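The scoop is over the open mouth with the three reds aboard. Now I'll tilt it.

send_rows(
  plan=[
    [[0.06,-0.12,-0.19],[-0.042,0,0]],
    [[0,-0.12,-0.29],[-0.039,0,0]],
    [[0,-0.12,-0.29],[-0.039,0,0]],
    [[0,-0.12,-0.29],[-0.039,0,0]],
    [[0,-0.12,-0.29],[-0.039,0,0]],
    [[0,-0.12,-0.29],[-0.039,0,0]],
    [[0,-0.12,-0.29],[-0.039,0,0]],
    [[0,-0.13,-0.29],[-0.039,0,0]],
    [[0,-0.13,-0.29],[-0.039,0,0]],
    [[0,-0.13,-0.29],[-0.039,0,0]],
  ],
)

```text
time: 64.7
tool_pos: [0.6116, 0.2885, 0.3363]
tool_rot: [2.527, -0.001, 2.179]
contact_force: [-0.7, 0.2, -2.1]
opening: 0.0117
grip_force: 50.0
```

send_rows(
  plan=[
    [[0,-0.3,0],[-0.033,0,0]],
    [[0,-0.31,0],[-0.033,0,0]],
    [[0,-0.165,0],[-0.0167,0,0]],
    [[0,-0.165,0],[-0.0167,0,0]],
    [[0,-0.17,-0.01],[-0.0167,0,0]],
    [[0,-0.17,-0.01],[-0.0167,0,0]],
    [[0,-0.18,-0.02],[-0.0167,0,0]],
    [[0,-0.18,-0.02],[-0.0167,0,0]],
    [[0,-0.185,-0.025],[-0.0167,0,0]],
    [[0,-0.185,-0.025],[-0.0167,0,0]],
  ],
)

```text
time: 65.95
tool_pos: [0.5804, 0.2667, 0.3037]
tool_rot: [2.214, -0.0, 2.179]
contact_force: [-0.3, 1.3, -1.6]
opening: 0.0121
grip_force: 50.0
```

send_rows(
  plan=[
    [[0,-0.14,-0.07],[-0.0167,0,0]],
    [[0,-0.14,-0.07],[-0.0167,0,0]],
    [[0,-0.045,-0.14],[-0.0167,0,0]],
    [[0,-0.045,-0.14],[-0.0167,0,0]],
    [[0,-0.045,-0.14],[-0.0167,0,0]],
    [[0,-0.045,-0.14],[-0.0167,0,0]],
    [[0,-0.045,-0.14],[-0.0167,0,0]],
    [[0,-0.045,-0.14],[-0.0167,0,0]],
    [[0,0,0],[0,0,0]],
    [[0,0,0],[0,0,0]],
  ],
)

```text
time: 67.2
tool_pos: [0.5575, 0.2507, 0.3048]
tool_rot: [2.005, -0.0, 2.179]
contact_force: [-0.1, -0.7, -1.6]
opening: 0.0119
grip_force: 50.0
```

```bash
python3 - <<'E'
from h import *
s=robot.observe(); print(s["contact_force"].round(1),s["qpos"].round(2)); print(s["tool_pos"],sp(-.055,0,.165,65)[0],delta(*sp(-.055,0,.165,65)))
for n in("top","scene"):
    p,d=read_camera(n); cv2.imwrite(f"pics/{n}6.png",p)
a=cv2.imread("pics/top6.png")[130:290,70:230];b=cv2.imread("pics/scene6.png")[80:240,90:250]
cv2.imwrite("pics/c6.png",cv2.resize(np.hstack([a,b]),None,fx=2.5,fy=2.5))
E
```

```text
[-0.1 -0.7 -1.6] [ 0.03  0.14  2.16  1.93  0.56 -2.25]
[0.55752769 0.25067318 0.30484224] [0.55702999 0.2496414  0.30558521] ('rotvec frac', array([ 0.001,  0.001, -0.001]), 'shift in new axes', array([-0.02,  0.01, -0.05]))
```

View pics/c6.png

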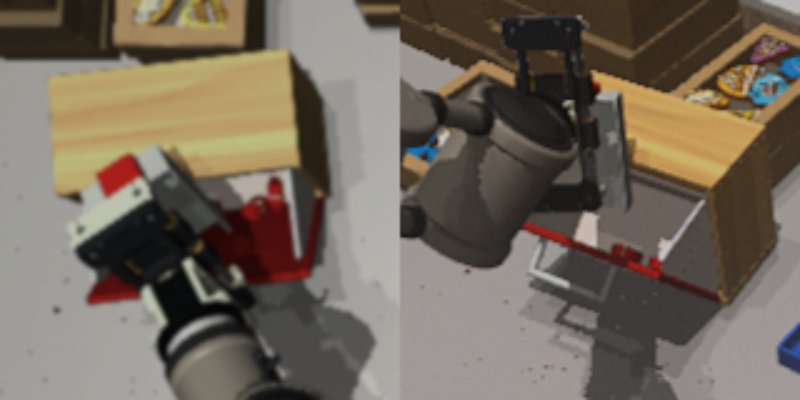

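send_rows(
  plan=[
    [[0,0.045,0.14],[0.0167,0,0]],
    [[0,0.045,0.14],[0.0167,0,0]],
    [[0,0.045,0.14],[0.0167,0,0]],
    [[0,0.045,0.14],[0.0167,0,0]],
    [[0,0.045,0.14],[0.0167,0,0]],
    [[0,0.045,0.14],[0.0167,0,0]],
    [[0,0.14,0.07],[0.0167,0,0]],
    [[0,0.14,0.07],[0.0167,0,0]],
    [[0,0.185,0.025],[0.0167,0,0]],
    [[0,0.185,0.025],[0.0167,0,0]],
  ],
)

```text
time: 68.55
tool_pos: [0.5862, 0.2712, 0.3108]
tool_rot: [2.269, -0.001, 2.18]
contact_force: [-0.6, 0.5, -1.3]
opening: 0.0115
grip_force: 50.0
```

send_rows(
  plan=[
    [[0,0.18,0.02],[0.0167,0,0]],
    [[0,0.18,0.02],[0.0167,0,0]],
    [[0,0.17,0.01],[0.0167,0,0]],
    [[0,0.17,0.01],[0.0167,0,0]],
    [[0,0.165,0],[0.0167,0,0]],
    [[0,0.165,0],[0.0167,0,0]],
    [[0,0.31,0],[0.033,0,0]],
    [[0,0.3,0],[0.033,0,0]],
    [[0,0.13,0.25],[0.039,0,0]],
    [[0,0.13,0.25],[0.039,0,0]],
  ],
)

```text
time: 69.8
tool_pos: [0.6214, 0.2955, 0.3312]
tool_rot: [2.654, -0.001, 2.179]
contact_force: [0.1, -0.7, -2.2]
opening: 0.0113
grip_force: 50.0
```

send_rows(
  plan=[
    [[0,0.13,0.25],[0.039,0,0]],
    [[0,0.12,0.25],[0.039,0,0]],
    [[0,0.12,0.25],[0.039,0,0]],
    [[0,0.12,0.25],[0.039,0,0]],
    [[0,0.12,0.25],[0.039,0,0]],
    [[0,0.12,0.25],[0.039,0,0]],
    [[0,0.12,0.25],[0.039,0,0]],
    [[0,0.12,0.19],[0.042,0,0]],
    [[0,0,0],[0,0,0]],
    [[0,0,0],[0,0,0]],
  ],
)

```text
time: 71.05
tool_pos: [0.6513, 0.3164, 0.2915]
tool_rot: [-3.138, -0.001, 2.18]
contact_force: [0.5, -1.2, -1.3]
opening: 0.012
grip_force: 50.0
```

```bash
python3 - <<'E'
from h import *
s=robot.observe(); print(s["tool_pos"],s["tool_rot"],s["qpos"].round(2)); 
for n in("top","scene"):
    p,d=read_camera(n); cv2.imwrite(f"pics/{n}7.png",p)
a=cv2.imread("pics/top7.png")[150:260,90:210];b=cv2.imread("pics/scene7.png")[100:210,130:250]
cv2.imwrite("pics/c7.png",cv2.resize(np.hstack([a,b]),None,fx=3.3,fy=3.3,interpolation=2))
print(delta(np.array([.528,-.040,.28]),toolR(0,np.radians(-3.6))))
E
```

```text
[0.65126647 0.31637159 0.29152557] [-3.13791003e+00 -8.84226359e-04  2.17957621e+00] [ 0.35  0.73  0.69 -0.    1.72 -0.26]
('rotvec frac', array([-0.002,  0.   ,  0.427]), 'shift in new axes', array([-14.53,  -4.02,   0.5 ]))
```

View pics/c7.png

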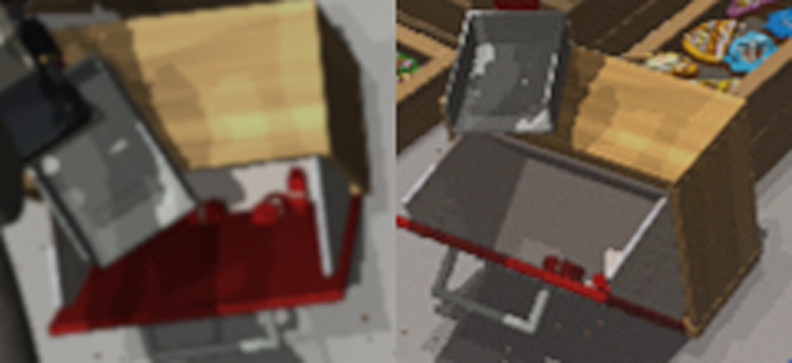

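The scoop is empty (left and right views), and three reds lie in the bin at crop (212,210), (265,210) and (297,185). I'll return the scoop to its old spot.

send_rows(
  plan=[
    [[-0.681,-0.94,0],[0,0,0]],
    [[-0.681,-0.94,0],[0,0,0]],
    [[-0.681,-0.94,0],[0,0,0]],
    [[-0.681,-0.94,0],[0,0,0]],
    [[-0.681,-0.94,0],[0,0,0]],
    [[-0.681,-0.94,0],[0,0,0]],
    [[-0.681,-0.94,0],[0,0,0]],
    [[-0.681,-0.94,0],[0,0,0]],
    [[-0.681,-0.94,0],[0,0,0]],
    [[-0.681,-0.94,0],[0,0,0]],
  ],
)

```text
time: 72.4
tool_pos: [0.5551, 0.0413, 0.2935]
tool_rot: [-3.139, 0.0, 2.179]
contact_force: [-0.2, 0.3, -1.8]
opening: 0.0116
grip_force: 50.0
```

send_rows(
  plan=[
    [[-0.681,-0.94,0],[0,0,0]],
    [[-0.681,-0.94,0],[0,0,0]],
    [[-0.681,-0.94,0],[0,0,0]],
    [[0,0,0],[0,0,0.107]],
    [[0,0,0],[0,0,0.107]],
    [[0,0,0],[0,0,0.107]],
    [[0,0,0],[0,0,0.106]],
    [[0,0,1],[0,0,0]],
    [[0,0,1],[0,0,0]],
    [[0,0,1],[0,0,0]],
  ],
)

```text
time: 73.65
tool_pos: [0.5266, -0.0402, 0.218]
tool_rot: [-3.14, 0.002, 1.508]
contact_force: [0.4, -0.6, -1.4]
opening: 0.0116
grip_force: 50.0
```

send_rows(
  plan=[
    [[0,0,0.93],[0,0,0]],
    [[0,0,0.93],[0,0,0]],
    [[0,0,0.93],[0,0,0]],
    [[0,0,0.93],[0,0,0]],
    [[0,0,0.93],[0,0,0]],
    [[0,0,0.93],[0,0,0]],
    [[0,0,0.46],[0,0,0]],
    [[0,0,0.2],[0,0,0]],
    [[0,0,0],[0,0,0]],
    [[0,0,0],[0,0,0]],
  ],
)

```text
time: 74.9
tool_pos: [0.5268, -0.0405, 0.0625]
tool_rot: [-3.139, 0.002, 1.509]
contact_force: [-0.1, 0.2, -2.0]
opening: 0.0119
grip_force: 50.0
```

```bash
python3 - <<'E'
from h import *
s=robot.observe(); print(s["tool_pos"],s["tool_rot"],s["contact_force"]); print(delta(np.array([.528,-.040,.0525]),toolR(0,np.radians(-3.6))))
p,d=read_camera("top")
for q in sweets(p,box=(.25,.75,-.45,.3)): print(q)
E
```

```text
[ 0.52676    -0.04051808  0.06251729] [-3.13889185e+00  2.44203134e-03  1.50891951e+00] [-0.09257338  0.23913918 -1.95194909]
('rotvec frac', array([-0.002,  0.002,  0.001]), 'shift in new axes', array([0.02, 0.05, 0.4 ]))
('red', np.int32(255), [0.6214, -0.4056], [78.0, 71.0], np.float32(0.0), np.float64(28.0))
('red', np.int32(40), [0.6091, 0.188], [27.0, 15.0], np.float32(0.0), np.float64(8.0))
('red', np.int32(51), [0.5901, 0.2735], [15.0, 30.0], np.float32(90.0), np.float64(89.0))
('red', np.int32(39), [0.5901, 0.2178], [15.0, 21.0], np.float32(90.0), np.float64(93.0))
('red', np.int32(243), [0.5024, 0.2716], [8.0, 259.0], np.float32(97.0), np.float64(97.0))
('blue', np.int32(858), [0.6753, -0.0512], [85.0, 129.0], np.float32(90.0), np.float64(81.0))
```

send_rows(
  plan=[
    [[0,0,0.15],[0,0,0]],
    [[0,0,0.12],[0,0,0]],
    [[0,0,0.08],[0,0,0]],
    [[0,0,0.06],[0,0,0]],
    [[0,0,0.03],[0,0,0]],
    [[0,0,0],[0,0,0]],
    [[0,0,0],[0,0,0]],
    [[0,0,0],[0,0,0]],
    [[0,0,0],[0,0,0]],
    [[0,0,0],[0,0,0]],
  ],
)

```text
time: 76.2
tool_pos: [0.5262, -0.0404, 0.0507]
tool_rot: [-3.137, 0.002, 1.509]
contact_force: [-0.3, -0.2, -1.5]
opening: 0.0116
grip_force: 50.0
```

send_rows(
  plan=[
    [[0,0,0],[0,0,0]],
    [[0,0,0],[0,0,0]],
    [[0,0,0],[0,0,0]],
    [[0,0,0],[0,0,0]],
    [[0,0,-0.6],[0,0,0]],
    [[0,0,-0.9],[0,0,0]],
    [[0,0,-0.9],[0,0,0]],
    [[0,0,-0.9],[0,0,0]],
    [[0,0,-0.9],[0,0,0]],
    [[0,0,-0.9],[0,0,0]],
  ],
  gripper=-0.26,
  force=15,
)

```text
time: 77.45
tool_pos: [0.5268, -0.0402, 0.1801]
tool_rot: [-3.138, 0.002, 1.509]
contact_force: [0.3, 0.6, 0.4]
opening: 0.0343
grip_force: 0.0
```

```bash
python3 - <<'E'
from h import *; from kin import *
s=robot.observe(); print(s["tool_pos"],s["tool_rot"],s["qpos"].round(3))
p,d=read_camera("scene"); V=world("scene",d); q=V.reshape(-1,3); m=(q[:,2]>.02)&(q[:,2]<.11)&(q[:,0]>.37)&(q[:,0]<.55)&(q[:,1]>-.12)&(q[:,1]<.05)
for a,b in((.02,.045),(.075,.11)):
    k=m&(q[:,2]>a)&(q[:,2]<b); print(k.sum(),q[k].min(0).round(3),q[k].max(0).round(3),np.median(q[k],0).round(3))
# push plan: closed fingers, vertical tool, TCP presses outer face/handle; path of push contact on bar front: vertical fingers
for ph in(.65,.5,.35,.2,.1,0): print(ph,'bar',binw(ph,-.052,0,.15).round(3),'u,z',round(-.052*np.cos(ph)-.15*np.sin(ph),3),'paneltop u,z',round(-.01*np.cos(ph)-.172*np.sin(ph),3),round(.02-.01*np.sin(ph)+.172*np.cos(ph),3))
E
```

```text
[ 0.52680139 -0.04017321  0.18011636] [-3.13843025e+00  2.31828434e-03  1.50892048e+00] [-0.22   0.392  1.585 -0.003  1.168 -0.156]
423 [ 0.391 -0.081  0.02 ] [0.528 0.012 0.045] [ 0.479 -0.039  0.032]
89 [ 0.519 -0.059  0.075] [ 0.532 -0.02   0.096] [ 0.523 -0.042  0.089]
0.65 bar [0.464 0.229 0.108] u,z -0.132 paneltop u,z -0.112 0.151
0.5 bar [0.478 0.231 0.127] u,z -0.118 paneltop u,z -0.091 0.166
0.35 bar [0.495 0.233 0.143] u,z -0.1 paneltop u,z -0.068 0.178
0.2 bar [0.515 0.235 0.157] u,z -0.081 paneltop u,z -0.044 0.187
0.1 bar [0.529 0.237 0.164] u,z -0.067 paneltop u,z -0.027 0.19
0 bar [0.543 0.238 0.17 ] u,z -0.052 paneltop u,z -0.01 0.192
```

```bash
python3 - <<'E'
from h import *
T=H*[1,1,0]+EX*-.181; print(T,delta(T+EZ*.18,toolR(0)),)
E
```

```text
[0.41527324 0.22306888 0.        ] ('rotvec frac', array([ 0.001,  0.002, -0.115]), 'shift in new axes', array([11.  , -3.24,  0.12]))
```

send_rows(
  plan=[
    [[0,0,0],[0.001,0.002,-0.058]],
    [[0,0,0],[0,0,-0.057]],
    [[1,-0.295,0],[0,0,0]],
    [[1,-0.295,0],[0,0,0]],
    [[1,-0.295,0],[0,0,0]],
    [[1,-0.295,0],[0,0,0]],
    [[1,-0.295,0],[0,0,0]],
    [[1,-0.295,0],[0,0,0]],
    [[1,-0.295,0],[0,0,0]],
    [[1,-0.295,0],[0,0,0]],
  ],
  gripper=-1,
)

```text
time: 78.75
tool_pos: [0.4441, 0.1522, 0.1793]
tool_rot: [-3.136, -0.002, 1.689]
contact_force: [-0.4, 0.2, -0.2]
opening: 0.0004
grip_force: 0.0
```

send_rows(
  plan=[
    [[1,-0.295,0],[0,0,0]],
    [[1,-0.295,0],[0,0,0]],
    [[1,-0.295,0],[0,0,0]],
    [[0,0,0.65],[0,0,0]],
    [[0,0,0.65],[0,0,0]],
    [[0,0,0.65],[0,0,0]],
    [[0,0,0.65],[0,0,0]],
    [[0,0,0.65],[0,0,0]],
    [[0,0,0],[0,0,0]],
    [[0,0,0],[0,0,0]],
  ],
)

```text
time: 80.0
tool_pos: [0.4135, 0.2235, 0.0987]
tool_rot: [-3.137, -0.002, 1.69]
contact_force: [-0.9, -0.2, 0.6]
opening: 0.0007
grip_force: 0.0
```

send_rows(
  plan=[
    [[0,0.3,0],[0,0,0]],
    [[0,0.3,0],[0,0,0]],
    [[0,0.2,0],[0,0,0]],
    [[0,0.2,0],[0,0,0]],
    [[0,0.1,-0.05],[0,0,0]],
    [[0,0.1,-0.1],[0,0,0]],
    [[0,0.15,-0.2],[0,0,0]],
    [[0,0.15,-0.2],[0,0,0]],
    [[0,0.15,-0.2],[0,0,0]],
    [[0,0,0],[0,0,0]],
  ],
)

```text
time: 81.25
tool_pos: [0.4548, 0.2284, 0.117]
tool_rot: [-3.137, -0.002, 1.689]
contact_force: [-1.0, -0.1, 1.7]
opening: 0.0003
grip_force: 0.0
```

```bash
cat >> h.py <<'E'
def panel():
    p,d=read_camera("top"); b,g,r=[p[...,i].astype(int) for i in range(3)]
    m=((r>80)&(r-g>50)); m[:,:92]=0;m[:,204:]=0;m[:190]=0;m[260:]=0
    out=[]
    for c in range(92,204,12):
        v=np.nonzero(m[:,c])[0]; out.append((c,int(v.max()) if len(v) else None))
    return out
E
python3 - <<'E'
from h import *
s=robot.observe(); q=s["tool_pos"]-H; print(s["tool_pos"],'u',q@EX,'v',q@EY,s["contact_force"]); print(panel())
for ph in(.65,.55,.45): print(ph,[project("top",binw(ph,-.01,y,.172)).round(0).tolist() for y in(-.11,.11)])
E
```

```text
[0.45478587 0.22837319 0.11700099] u -0.1411372773767896 v 0.0005885389386179058 [-0.99833183 -0.07758615  1.65280086]
[(92, None), (104, None), (116, None), (128, None), (140, None), (152, 215), (164, None), (176, 242), (188, 241), (200, None)]
0.65 [[191.0, 242.0], [108.0, 252.0]]
0.55 [[190.0, 236.0], [106.0, 246.0]]
0.45 [[189.0, 230.0], [104.0, 240.0]]
```

send_rows(
  plan=[
    [[0,-0.4,0],[0,0,0]],
    [[0,-0.4,0],[0,0,0]],
    [[0,0,0.44],[0,0,0]],
    [[0,0,0.44],[0,0,0]],
    [[0,0,0],[0,0,0]],
    [[0,0.3,0],[0,0,0]],
    [[0,0.3,0],[0,0,0]],
    [[0,0.2,-0.1],[0,0,0]],
    [[0,0.2,-0.2],[0,0,0]],
    [[0,0,0],[0,0,0]],
  ],
)

```text
time: 82.55
tool_pos: [0.4466, 0.2273, 0.1011]
tool_rot: [-3.108, 0.0, 1.69]
contact_force: [-43.1, -4.1, 30.4]
opening: 0.0006
grip_force: 23.1
```

```bash
python3 - <<'E'
from h import *
s=robot.observe(); q=s["tool_pos"]-H; print(s["tool_pos"],'u',q@EX,'v',q@EY,s["contact_force"]); print(panel())
E
```

```text
[0.44655252 0.22731112 0.101116  ] u -0.14943846426383858 v 0.0005088016406574685 [-43.05951006  -4.10401776  30.37611653]
[(92, None), (104, None), (116, None), (128, None), (140, None), (152, 217), (164, None), (176, 240), (188, 238), (200, None)]
```

The vertical finger jams on the bar, because at this angle the bar needs to move mostly upward. I'll back off, grip the bar again and reverse the arc.

send_rows(
  plan=[
    [[0,-0.25,0.05],[0,0,0]],
    [[0,-0.4,0],[0,0,0]],
    [[0,-0.4,0],[0,0,0]],
    [[0,0,-0.7],[0,0,0]],
    [[0,0,-0.7],[0,0,0]],
    [[0,0,-0.7],[0,0,0]],
    [[0,0,-0.7],[0,0,0]],
    [[0,0,-0.7],[0,0,0]],
    [[0,0,-0.7],[0,0,0]],
    [[0,0,0],[0,0,0]],
  ],
  gripper=-0.55,
)

```text
time: 83.85
tool_pos: [0.4351, 0.2259, 0.2072]
tool_rot: [-3.14, -0.003, 1.689]
contact_force: [0.3, -0.1, -0.2]
opening: 0.0206
grip_force: 0.0
```

```bash
python3 - <<'E'
from h import *
s=robot.observe(); print(s["tool_pos"],s["contact_force"].round(1)); print(panel())
for q in sweets(): print(q)
p,d=read_camera("top"); W=world("top",d); q=W.reshape(-1,3)-H; u,v,z=q@EX,q@EY,q[:,2]
m=(abs(v)>.06)&(abs(v)<.115)&(u<-.06)&(u>-.16)&(z>.1)&(z<.16); k=np.c_[u,v,z][m]; 
print(m.sum(), 'panel top edge: min u band',np.percentile(k[:,0],[2,10,50]).round(3) if m.sum() else '', np.median(np.arctan2(-k[:,0]-.005,k[:,2])) if m.sum() else '')
print("now",delta(np.array(s["tool_pos"]),toolR(.34)))
for ph in(.65,.6,.55):
    Rt=toolR(.34); T=binw(ph,-.052,0,.15)+.014*Rt[:,2]; print(ph,T.round(4),delta(T,Rt),'top px',project("top",binw(ph,-.01,-.11,.172)).round(1),'scene', project("scene",binw(ph,-.052,0.03,.15)).round(1))
E
```

```text
[0.43513987 0.22589915 0.20719042] [ 0.3 -0.1 -0.2]
[(92, None), (104, None), (116, None), (128, None), (140, None), (152, 216), (164, None), (176, 240), (188, 238), (200, None)]
('red', np.int32(48), [0.6115, 0.1891], [30.0, 15.0], np.float32(2.0), np.float64(11.0))
('red', np.int32(48), [0.5921, 0.2746], [12.0, 33.0], np.float32(90.0), np.float64(93.0))
('red', np.int32(34), [0.5911, 0.218], [15.0, 18.0], np.float32(90.0), np.float64(97.0))
('red', np.int32(51), [0.5343, -0.0341], [9.0, 38.0], np.float32(90.0), np.float64(88.0))
('red', np.int32(64), [0.5205, 0.1852], [7.0, 74.0], np.float32(97.0), np.float64(97.0))
260 panel top edge: min u band [-0.103 -0.1   -0.086] 0.5722022370030095
now ('rotvec frac', array([-0.221, -0.001, -0.   ]), 'shift in new axes', array([ 0.01,  0.09, -0.05]))
0.65 [0.4684 0.2294 0.0947] ('rotvec frac', array([-0.221, -0.001, -0.   ]), 'shift in new axes', array([-0.01, -0.15,  4.63])) top px [191.5 241.9] scene [148.2 190.5]
0.6 [0.4729 0.2299 0.1012] ('rotvec frac', array([-0.221, -0.001, -0.   ]), 'shift in new axes', array([-0.01,  0.11,  4.45])) top px [190.9 239.1] scene [148.7 187.9]
0.55 [0.4778 0.2305 0.1075] ('rotvec frac', array([-0.221, -0.001, -0.   ]), 'shift in new axes', array([-0.01,  0.37,  4.28])) top px [190.2 236.3] scene [149.3 185.3]
```

send_rows(
  plan=[
    [[0,0,0],[-0.0737,0,0]],
    [[0,0,0],[-0.0737,0,0]],
    [[0,0,0],[-0.0737,0,0]],
    [[0,0.12,0.75],[0,0,0]],
    [[0,0,0.75],[0,0,0]],
    [[0,0,0.75],[0,0,0]],
    [[0,0,0.75],[0,0,0]],
    [[0,0,0.75],[0,0,0]],
    [[0,0,0.4],[0,0,0]],
    [[0,0,0.3],[0,0,0]],
  ],
  gripper=-0.43,
)

```text
time: 85.25
tool_pos: [0.4734, 0.2305, 0.1013]
tool_rot: [2.801, -0.002, 1.69]
contact_force: [-0.3, -0.6, 0.8]
opening: 0.0262
grip_force: 0.0
```

```bash
python3 - <<'E'
from h import *
s=robot.observe(); print(s["tool_pos"],s["tool_rot"],s["contact_force"].round(1),s["qpos"].round(2)); print(panel())
E
```

```text
[0.47336774 0.23049239 0.10132183] [ 2.80082855e+00 -1.80599522e-03  1.68950752e+00] [-0.3 -0.6  0.8] [ 0.35  0.36  1.97 -0.17  0.48  0.37]
[(92, None), (104, 248), (116, 247), (128, 245), (140, 242), (152, 217), (164, 241), (176, 240), (188, 238), (200, None)]
```

send_rows(
  plan=[
    [[0,0,0],[0,0,0]],
    [[0,0,0],[0,0,0]],
    [[0,0,0],[0,0,0]],
    [[0,0,0],[0,0,0]],
    [[0,0,0],[0,0,0]],
    [[0,0,0],[0,0,0]],
    [[0,0,0],[0,0,0]],
    [[0,0,0],[0,0,0]],
    [[0,0,0],[0,0,0]],
    [[0,0,0],[0,0,0]],
  ],
  gripper=-1,
  force=15,
)

```text
time: 86.55
tool_pos: [0.4725, 0.2304, 0.1021]
tool_rot: [2.801, -0.002, 1.69]
contact_force: [-6.0, -0.8, 4.0]
opening: 0.0094
grip_force: 15.0
```

```bash
python3 - <<'E'
from h import *
s=robot.observe(); print(s["tool_pos"],s["contact_force"].round(1),s["opening"]); print(panel())
Tp,Rp=s["tool_pos"],R.from_euler('xyz',s["tool_rot"]).as_matrix()
bar=Tp-.014*Rp[:,2]; q=bar-H; print('bar u,z',q@EX,q[2],'phi',np.arctan2(.15,.052)-np.arctan2(q[2],-(q@EX)), np.arctan2(-(q@EX),q[2])-np.arctan2(.052,.15), np.hypot(q@EX,q[2]),np.hypot(.15,.052))
N=12; ph0=.6
for i in range(1,N+1):
    ph=ph0*(1-i/N); tl=.34*(1-i/N); Rt=toolR(tl); T=binw(ph,-.052,0,.15)+.014*Rt[:,2]
    if i==1: Tp=binw(ph0,-.052,0,.15)+.014*toolR(.34)[:,2]; Rp=toolR(.34)
    print(round(ph,2),(Rp.T@(T-Tp)/.025).round(3),(np.degrees(R.from_matrix(Rp.T@Rt).as_rotvec())/90).round(4)); Tp,Rp=T,Rt
E
```

```text
[0.47246255 0.23039774 0.10206076] [-6.  -0.8  4. ] 0.009406301368362522
[(92, None), (104, 248), (116, 247), (128, 245), (140, 243), (152, 217), (164, 241), (176, 240), (188, 238), (200, None)]
bar u,z -0.12801590769526253 0.09525864727827524 phi 0.5973696398567143 0.5973696398567144 0.15956905246421949 0.15875767697972906
0.55 [-0.     0.252 -0.171] [ 0.018 -0.    -0.   ]
0.5 [ 0.     0.255 -0.165] [0.018 0.    0.   ]
0.45 [ 0.     0.259 -0.159] [ 0.018  0.    -0.   ]
0.4 [-0.     0.262 -0.153] [ 0.018 -0.    -0.   ]
0.35 [-0.     0.265 -0.147] [ 0.018 -0.    -0.   ]
0.3 [-0.     0.269 -0.141] [ 0.018 -0.     0.   ]
0.25 [ 0.     0.272 -0.135] [ 0.018  0.    -0.   ]
0.2 [-0.     0.274 -0.129] [0.018 0.    0.   ]
0.15 [ 0.     0.277 -0.123] [ 0.018  0.    -0.   ]
0.1 [-0.     0.28  -0.116] [ 0.018  0.    -0.   ]
0.05 [-0.     0.282 -0.11 ] [0.018 0.    0.   ]
0.0 [ 0.     0.284 -0.103] [ 0.018 -0.     0.   ]
```

Bar gripped at φ≈0.597. I'll swing the bin shut along the arc.

send_rows(
  plan=[
    [[0,0.252,-0.171],[0.018,0,0]],
    [[0,0.255,-0.165],[0.018,0,0]],
    [[0,0.259,-0.159],[0.018,0,0]],
    [[0,0.262,-0.153],[0.018,0,0]],
    [[0,0.265,-0.147],[0.018,0,0]],
    [[0,0.269,-0.141],[0.018,0,0]],
    [[0,0.272,-0.135],[0.018,0,0]],
    [[0,0.274,-0.129],[0.018,0,0]],
    [[0,0.277,-0.123],[0.018,0,0]],
    [[0,0,0],[0,0,0]],
  ],
)

```text
time: 87.85
tool_pos: [0.5244, 0.2368, 0.1486]
tool_rot: [3.052, -0.003, 1.689]
contact_force: [-2.5, -0.5, 6.9]
opening: 0.0096
grip_force: 15.0
```

send_rows(
  plan=[
    [[0,0.14,-0.058],[0.009,0,0]],
    [[0,0.14,-0.058],[0.009,0,0]],
    [[0,0.14,-0.055],[0.009,0,0]],
    [[0,0.14,-0.055],[0.009,0,0]],
    [[0,0.1,-0.037],[0.006,0,0]],
    [[0,0.1,-0.037],[0.006,0,0]],
    [[0,0,0],[0,0,0]],
    [[0,0,0],[0,0,0]],
    [[0,0,0],[0,0,0]],
    [[0,0,0],[0,0,0]],
  ],
)

```text
time: 89.1
tool_pos: [0.5423, 0.239, 0.1565]
tool_rot: [3.128, -0.003, 1.69]
contact_force: [-1.7, 2.3, 4.4]
opening: 0.0093
grip_force: 15.0
```

```bash
python3 - <<'E'
from h import *
s=robot.observe(); print(s["tool_pos"],s["contact_force"].round(1),s["opening"])
Rp=R.from_euler('xyz',s["tool_rot"]).as_matrix(); q=s["tool_pos"]-.014*Rp[:,2]-H
print('phi',np.arctan2(-(q@EX),q[2])-np.arctan2(.052,.15),np.hypot(q@EX,q[2])); print(panel())
E
```

```text
[0.54234223 0.23897967 0.15654662] [-1.7  2.3  4.4] 0.009336746984342077
phi 0.00554324870954942 0.15964410410372376
[(92, None), (104, None), (116, None), (128, None), (140, None), (152, None), (164, 204), (176, 202), (188, None), (200, None)]
```

send_rows(
  plan=[
    [[0,0.06,0],[0,0,0]],
    [[0,0.06,0],[0,0,0]],
    [[0,0.06,0],[0,0,0]],
    [[0,0,0],[0,0,0]],
    [[0,0,0],[0,0,0]],
    [[0,0,0],[0,0,0]],
    [[0,0,0],[0,0,0]],
    [[0,0,0],[0,0,0]],
    [[0,0,0],[0,0,0]],
    [[0,0,0],[0,0,0]],
  ],
)

```text
time: 90.4
tool_pos: [0.5433, 0.2391, 0.1567]
tool_rot: [3.136, -0.002, 1.69]
contact_force: [-15.2, -1.8, 13.7]
opening: 0.009
grip_force: 15.0
```

send_rows(
  plan=[
    [[0,0,0],[0,0,0]],
    [[0,0,0],[0,0,0]],
    [[0,0,0],[0,0,0]],
    [[0,0,0],[0,0,0]],
    [[0,-0.1,-0.4],[0,0,0]],
    [[0,0,-0.7],[0,0,0]],
    [[0,0,-0.9],[0,0,0]],
    [[0,0,-0.9],[0,0,0]],
    [[0,0,-0.9],[0,0,0]],
    [[0,0,-0.9],[0,0,0]],
  ],
  gripper=-0.4,
)

```text
time: 91.65
tool_pos: [0.5423, 0.2384, 0.2751]
tool_rot: [3.129, -0.002, 1.69]
contact_force: [-0.6, 0.1, 0.7]
opening: 0.0276
grip_force: 0.0
```

send_rows(
  plan=[
    [[-1,-0.5,0],[0,0,0]],
    [[-1,-0.5,0],[0,0,0]],
    [[-1,-0.5,0],[0,0,0]],
    [[-1,-0.5,0],[0,0,0]],
    [[-1,-0.5,0],[0,0,0]],
    [[-1,-0.5,0],[0,0,0]],
    [[-1,0,0],[0,0,0]],
    [[-1,0,0],[0,0,0]],
    [[-1,0,0],[0,0,0]],
    [[-1,0,0],[0,0,0]],
  ],
)

```text
time: 92.9
tool_pos: [0.4976, -0.0195, 0.273]
tool_rot: [3.129, -0.002, 1.69]
contact_force: [0.5, 0.7, -0.4]
opening: 0.0274
grip_force: 0.0
```

```bash
python3 - <<'E'
from h import *
for n in("top","scene"):
    p,d=read_camera(n); cv2.imwrite(f"pics/{n}8.png",p)
a=cv2.imread("pics/top8.png")[140:300,80:300];b=cv2.imread("pics/scene8.png")[90:250,120:340]
cv2.imwrite("pics/c8.png",cv2.resize(np.vstack([a,b]),None,fx=1.8,fy=1.8,interpolation=2)); print(panel())
print([project("top",binw(0,-.01,y,.172)).round(1).tolist() for y in(-.11,0,.11)],[project("top",binw(.03,-.01,y,.172)).round(1).tolist() for y in(-.11,0,.11)])
E
```

```text
[(92, None), (104, 210), (116, 209), (128, 207), (140, 206), (152, 205), (164, 203), (176, 202), (188, None), (200, None)]
[[184.9, 200.9], [142.0, 205.9], [99.1, 210.8]] [[185.1, 202.9], [142.2, 207.9], [99.2, 212.8]]
```

View pics/c8.png

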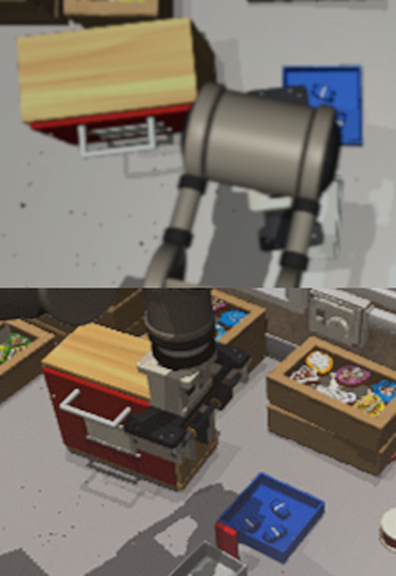

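The bin is shut, with the panel edge on the φ=0 prediction (140,206). The scoop stands upright and the blues are in the dish.

```bash
python3 -c "
from cell import robot
print(robot.hand_in())"
```

```text
the job is handed in; nothing more can be done
None
```

Job handed in: the three red sweets are in the bin, which is pushed shut, the three blue ones are in the dish, the empty scoop stands upright on the bench, and the scissors and spool were left alone; my first try at pushing the bin shut jammed at about 43 N along one axis (about 53 N in all, fingers on the handle bar), so I gripped the bar and swung it shut instead.

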